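Lay the breakfast tray with the blue set

TASK

Please lay my breakfast tray with my blue things: stand the blue mug gently in the middle of the round cork coaster and put the small blue-knobbed lid on it so that it sits level in the mouth, set the blue-lidded butter tub squarely in the middle of the dark butter board, and lay the blue-handled teaspoon lengthwise in the middle of the long white spoon rest. Leave the green mug, green tub and green-knobbed pan lid where they are, they are my flatmate's; don't tip the mug over, and let go of everything at the end.

Things in the scene. Friction and masses are not known exactly. Their poses are not given: they have to be found in the camera images.
- mug: Blue ceramic mug, upright, empty, 0.18 to 0.29 kg: 68 mm across, 72 mm high, wall 4 mm (inside 60 mm across). Origin: centre of its underside; z up; its ear-shaped handle sticks out along +y to about 61 mm from the axis, so it is best gripped across its x axis.
- lid: Small aluminium mug lid with a BLUE knob, lying knob up: disc 74 mm across, its rim 7 to 10 mm above the origin; below the disc a round plug, 52 mm across and 7 mm deep, that drops into the mug's mouth (4 mm play all round) until the disc rests on the rim. Knob 18 to 20 mm across, from 13 to 37 mm above the origin. Origin: centre of the plug's underside; z up; round, yaw is of no account; about 70 g. Seated on the mug, its origin is 65 mm above the mug's.
- tub: White plastic butter tub with a BLUE lid (lid stuck on, tub is moved as one piece, 0.12 to 0.31 kg): 66 mm along its x, 100 mm along its y, 52 mm high; the lid's skirt, the widest part, is 36 to 52 mm above the origin, the body below is 60 mm wide. Origin: centre of its underside; z up.
- spoon: Teaspoon with BLUE plastic handle and round steel bowl, lying flat: 140 mm long along its x, bowl (34 mm across, 8 mm high) at +x end; handle 11 mm wide and 9 mm high from -70 to +14 mm along x, so it can be gripped across its y axis at the origin. Origin: middle of its length, on its underside; z up. 40 g, balances within 10 mm of the origin.
- coaster: Round cork coaster on the breakfast tray, place of the mug: 95 mm across, 5 mm thick, flat, fixed. Origin: centre of its underside, z up (top 5 mm higher). The tray is pale wood, 424 x 225 mm, floor 6 mm above the shelf top, rim 20 mm above it, a low wire handle at each short end; coaster, butter board and spoon rest lie side by side on it, 130 mm apart centre to centre, in any order, all turned like the tray.
- board: Dark wooden butter board on the tray, place of the tub: 90 mm along its x, 125 mm along its y, 8 mm thick, flat, fixed. Origin: centre of its underside, z up (top 8 mm higher).
- spoon_rest: Long white ceramic spoon rest on the tray, place of the teaspoon: 180 mm along its x, 60 mm along its y; flat bed 7 mm thick with a lip 12 mm high at each x end (164 mm clear between the lips). Fixed. Origin: centre of its underside, z up (bed 7 mm higher).
- green_mug: GREEN mug, otherwise the same shape and size as the blue one (handle along +y). The flatmate's: leave it. Origin: centre of its underside.
- green_tub: Butter tub with a GREEN lid, otherwise the same as the blue-lidded one. The flatmate's: leave it. Origin: centre of its underside.
- green_lid: Aluminium pan lid with a GREEN knob, 92 mm across, 37 mm high, too large for the mug. The flatmate's: leave it. Origin: centre of its underside.
Things that resemble listed ones, but are neither listed nor needed, are in the scene too. Leave any red look-alike of the lid alone.

How it is judged:
At the end, for the whole second after the job is handed in: Blue mug upright, within 12 mm of the coaster's centre; its lid level in its mouth (7 mm); blue tub within 13 mm and 0.2 rad of the board's centre and axes; spoon likewise on its rest, either way round; all released, upright, at rest; green things within 20 mm of their start (horizontal distance between mug and coaster below 0.012 m and z of mug in the frame of coaster between 0.002 and 0.009 m and angle between each of mug, lid, tub, spoon's own z axis and vertical below 0.1 rad and horizontal distance between lid and mug below 0.007 m and z of lid in the frame of mug between 0.061 and 0.068 m and horizontal distance between tub and board below 0.013 m and z of tub in the frame of board between 0.005 and 0.012 m and angle between the x axis of tub and the x axis of board, either way round below 0.2 rad and horizontal distance between spoon and spoon_rest below 0.013 m and z of spoon in the frame of spoon_rest between 0.004 and 0.011 m and angle between the x axis of spoon and the x axis of spoon_rest, either way round below 0.2 rad and linear speed of each of mug, lid, tub, spoon below 0.02 m/s and distance of each of green_mug, green_tub, green_lid from where it was at the start of the episode below 0.02 m); the robot touches nothing.
It fails at once if the green mug is moved by more than 20 mm (distance of green_mug from where it was at the start of the episode above 0.02 m).
It fails at once if the green tub is moved by more than 20 mm (distance of green_tub from where it was at the start of the episode above 0.02 m).
It fails at once if the green lid is moved by more than 20 mm (distance of green_lid from where it was at the start of the episode above 0.02 m).
It fails at once if the blue mug is tipped by more than about 35 degrees (angle between mug's own z axis and vertical above 0.6 rad).
It fails at once if the blue mug is dropped or banged onto its coaster (still faster than 0.5 m/s within 40 mm above it) (horizontal distance between mug and coaster below 0.03 m and z of mug in the frame of coaster below 0.045 m and linear speed of mug above 0.5 m/s).
It also fails if it takes over 128 s, if anything falls off the work surface, if the arm or the gripper's body presses on something with over 40 N, if the wrist force passes 120 N, or if a joint passes its speed limit or range.

ROBOT

A 7-joint arm with a two-finger parallel gripper is mounted at the origin on the work surface. World frame = base frame: x ahead of the robot, y to its left, z up, the work surface at z = 0. Lengths are in m, angles in rad, forces in N, time in s.
With the tool pointing down it reaches from about 0.35 to 0.9 m from the base axis. Payload 8.1 kg.
Tool frame: the origin (TCP) lies midway between the tips of the shut fingers; the grasp point (between the pads) lies 19 mm behind it; x points along the fingers, z is the direction in which the jaws open and shut, and the axes are right-handed (so a half turn about x gives the same grasp; the last joint's range is limited). The gripper opens to 92 mm and grips with 3 to 60 N. Pads are 19 mm wide; open, the fingers measure 130 mm over their backs; the gripper's body (75 mm by 190 mm) begins 47 mm behind the grasp point.
Start: joints at [1.208, 0.434, 0.025, 1.573, -0.012, 1.134, -0.075], TCP at [0.161, -0.604, 0.227] pointing down, gripper open.
Joint ranges: [-2.62, 2.62], [-0.44, 2.09], [-1.27, 1.32], [0.08, 2.57], [-1.32, 4.46], [0.12, 2], [-2.74, 2.74]. Speed limits (rad/s): [2.22, 2.22, 3.01, 3.01, 3.14, 3.14, 3.14].

INTERFACE

Orientations are given as a rotation vector (axis times angle).
In Python, from cell import arm, optics, finder gives the robot as it stands.
- The arm moves only by the tool send_rows, never from a script. Its argument "rows" is a list that holds one entry, the list of rows, each a list of 7 numbers: the shift along the tool's x, y, z in mm, then the turn, a rotation vector about the tool's x, y, z in degrees, then the opening in per cent of the stroke, from 0 (shut) to 100 (fully open). A call has exactly 8 rows; each row is the pose to reach, as a shift and turn from the pose commanded when the call began, along the tool's axes at that moment; what a row does not reach only later rows make up. A row lasts 1/10 s, in which the tool goes at most 50 mm and 8.59 degrees, less where a joint would pass 70% of its speed; a pose out of reach is approached as far as the arm can. A call with a gripper value outside its range is refused whole. The fingers move at their own pace and stop on an object; "grip_force" is the grip in N (left out, the last holds). Time passes only in rows, so rows that repeat a pose let the fingers close, or fill a call up. It gives the time, the measured TCP pose, the force and the opening at its end, in the units of the state.
- arm.observe(): the state, without advancing time (a new reading comes with each control period).
- optics.get_image(name): name is "scene" or "top" or "wrist"; returns (picture, depth): 420x560x3 uint8, red, green, blue; 420x560 float32, m along the optical axis (not along the pixel's ray), 0 where there is no reading.
- optics.get_calibration(name): a dict with "camera_matrix" (3x3 intrinsics, pixels), "position" and "orientation" of the camera in the world; the wrist camera has in their place "T_tool_cam" (4x4, takes a point from camera to tool coordinates, whose origin is the TCP and whose axes are the tool frame's). Camera axes: x right, y up, looking along -z (the intrinsics and any distortion apply to the point x, -y, -z); pixel columns grow to the right and rows downward; lengths in m; the calibration is good to about 2 mm. The wrist camera is an equidistant fisheye: a pixel r from the principal point sees the ray r / f radians off the axis. A picture is of the moment at which its call begins: read the wrist's pose just before it. get_calibration takes no time and is no camera call.
- arm.sign_off(): hands the job in, once; it reports no verdict.
Trained networks look in the newest picture that a camera, given by its name, has taken for a name from the list of things; names that differ only in an ending like _2 or _b are one class to them, and where a whole thing is asked for, a point or a joint stands for the part that bears it (a point fixed in the world has none). Each returns a list of dicts, best first, with "confidence" (0 to 1); they miss things now and then, are a little off and sometimes report something else, mostly with a low value. They report only what shows in the picture. A call takes as long as a camera call. They do not tell look-alikes from the thing itself.
- finder.search_frame(camera, thing): "bbox" ([left, top, width, height] in pixels, round what is visible of it).
- finder.regions_of(camera, thing): "region" (420x560 bool, what is visible of it) and "bbox" ([left, top, width, height] in pixels, round what is visible of it).
- finder.place_of(camera, thing): "xy" ([column, row] in pixels: a listed point, or the origin of a listed thing).
The state is a dict: "clock": time; "joints": joint angles; "dq": joint speeds; "joint_efforts": joint torques, N m; "position": TCP position; "ee_rot": TCP orientation; "force": force on the tool from outside, world axes, zero at the start; "ft_torque": the same for the moment, N m; "width": opening from 0.0 (shut) to 1.0 (fully open).
Only numpy, scipy, OpenCV 4.12 (cv2) and the standard library are available. Lean on these libraries where they do the work, as an engineer would, in place of code of your own. Each camera call takes 0.05 s, during which the arm holds its last target.

## Working session

There is one attempt and no reset: what is moved stays moved. The work goes in short steps, Python scripts to look and compute and a tool call to move; the robot and the scene stay as the last step left them, time stands still between calls to the robot, and variables do not carry over. Pictures are saved under pics/ and viewed, and the job is handed in when it is done.

Besides the shell and the picture viewer there is one more tool, called after "Request:" by a JSON object that holds its "fn" and its "kwargs", one argument or row to a line. send_rows: Moves the arm, as the interface text tells. Its arguments: {"type":"object","properties":{"rows":{"type":"array"},"grip_force":{"type":"number"}},"required":["rows"]}

```bash
ls -la; mkdir -p pics; python3 - <<'E'
from cell import arm, optics, finder
import cv2, numpy as np
s=arm.observe(); print({k:np.round(v,4).tolist() for k,v in s.items()})
for n in ["scene","top","wrist"]:
    im,d=optics.get_image(n); cv2.imwrite(f"pics/a_{n}.png",im[:,:,::-1]); np.save(f"pics/a_{n}_d.npy",d)
    c=optics.get_calibration(n); print(n,c)
E
```

```text
total 12
drwxr-xr-x  3 agent agent 4096 Dec  6 12:21 .
drwxr-xr-x 23 root  root  4096 Dec  6 12:21 ..
drwxr-xr-x  2 agent agent 4096 Dec  6 12:21 pics
{'clock': 0.0, 'joints': [1.2084, 0.4352, 0.025, 1.5741, -0.0116, 1.134, -0.0751], 'dq': [0.0011, -0.0002, 0.0002, -0.0014, -0.0001, -0.0003, -0.0012], 'joint_efforts': [-0.0008, -66.7851, 0.9844, -31.4468, -0.0606, 0.043, 0.0002], 'position': [0.1603, -0.6036, 0.2259], 'ee_rot': [1.0167, 1.3223, -1.0153], 'force': [0.1153, -0.9465, -0.0422], 'ft_torque': [0.0073, -0.0208, 0.0241], 'width': 0.9996}
scene {'camera_matrix': array([[487.82190744,   0.        , 281.72290554],
       [  0.        , 487.82190744, 208.72949699],
       [  0.        ,   0.        ,   1.        ]]), 'position': array([ 1.25943019, -0.60847751,  0.94009147]), 'orientation': array([0.72177788, 0.3459344 , 0.82709652])}
top {'camera_matrix': array([[398.3994225 ,   0.        , 275.67933069],
       [  0.        , 398.3994225 , 207.12589643],
       [  0.        ,   0.        ,   1.        ]]), 'position': array([ 0.31555713, -0.04704766,  1.23936081]), 'orientation': array([ 0.17883226, -0.16802115, -1.55249859])}
wrist {'camera_matrix': array([[325.1922621 ,   0.        , 283.36486418],
       [  0.        , 325.1922621 , 207.89799569],
       [  0.        ,   0.        ,   1.        ]]), 'T_tool_cam': array([[-1.19497489e-03,  2.68076505e-01, -9.63396886e-01,
        -1.59102214e-01],
       [ 5.79806433e-04,  9.63397597e-01,  2.68075984e-01,
         7.09679041e-02],
       [ 9.99999118e-01, -2.38239642e-04, -1.30666842e-03,
         9.39299032e-04],
       [ 0.00000000e+00,  0.00000000e+00,  0.00000000e+00,
         1.00000000e+00]])}
```

View pics/a_top.png

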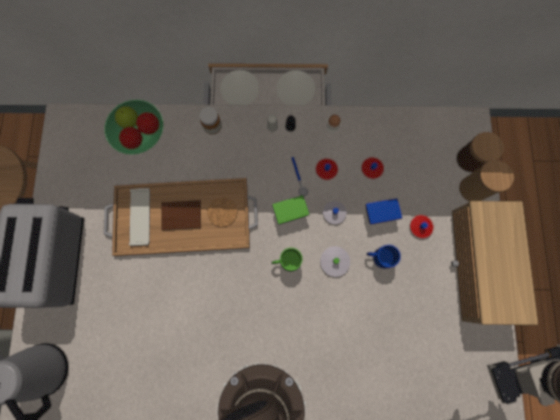

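View pics/a_scene.png

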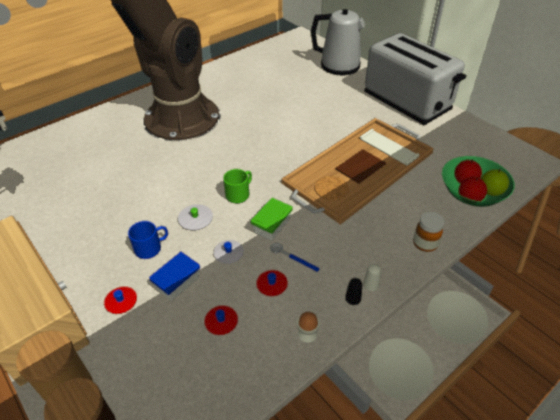

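View pics/a_wrist.png

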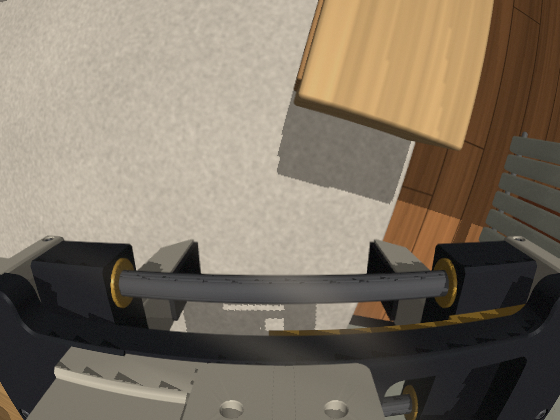

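The top picture shows these candidates:
- **Lid:** the silver disc with a blue knob at (335,214) fits. The red discs at (327,169), (373,167) and (422,227) are red look-alikes.
- **Mug:** the blue one is at (386,257), the green one at (290,259).
- **Tub:** the blue one is at (383,211), the green one at (291,210).
- **Spoon:** (298,175).
- **Tray:** rest at (139,217), board at (181,215), coaster at (222,211).

Next I'll measure them and check an enlarged crop.

```bash
cat > h.py <<'E'
from cell import arm, optics, finder
import cv2, numpy as np
from scipy.spatial.transform import Rotation as R
def deproj(cal,u,v,d):
    K=cal["camera_matrix"]; u=np.asarray(u,float);v=np.asarray(v,float);d=np.asarray(d,float)
    p=np.stack([(u-K[0,2])/K[0,0]*d,-(v-K[1,2])/K[1,1]*d,-d],-1)
    return p@R.from_rotvec(cal["orientation"]).as_matrix().T+cal["position"]
def onplane(cal,u,v,z):
    p0=cal["position"]; q=deproj(cal,u,v,np.ones(np.shape(u)))-p0
    return p0+q*((z-p0[2])/q[...,2])[...,None]
def wrist_rays(cal,s,u,v):
    K=cal["camera_matrix"];a=(np.asarray(u,float)-K[0,2])/K[0,0];b=(np.asarray(v,float)-K[1,2])/K[1,1]
    t=np.hypot(a,b);k=np.sin(t)/np.maximum(t,1e-9)
    dc=np.stack([a*k,-b*k,-np.cos(t)],-1)
    T=np.eye(4);T[:3,:3]=R.from_rotvec(s["ee_rot"]).as_matrix();T[:3,3]=s["position"]
    W=T@cal["T_tool_cam"]; return W[:3,3], dc@W[:3,:3].T, dc
def wrist_pts(cal,s,u,v,d):
    o,dw,dc=wrist_rays(cal,s,u,v); return o+dw*(np.asarray(d)/-dc[...,2])[...,None]
def wrist_plane(cal,s,u,v,z):
    o,dw,dc=wrist_rays(cal,s,u,v); return o+dw*((z-o[2])/dw[...,2])[...,None]
E
python3 - <<'E'
from h import *
im,d=optics.get_image("top"); cal=optics.get_calibration("top")
for t in ["mug","lid","tub","spoon","coaster","board","spoon_rest","green_mug","green_tub","green_lid"]:
    r=finder.regions_of("top",t)
    for q in r[:5]:
        m=q["region"]; v,u=np.nonzero(m&(d>0))
        if len(u)<5: continue
        P=deproj(cal,u,v,d[v,u]); uv=np.c_[u,v].mean(0)
        print(t,round(q["confidence"],2),q["bbox"],len(u),"mean",P.mean(0).round(3),"zmin/max",P[:,2].min().round(3),P[:,2].max().round(3),"rgb",im[v,u].mean(0).astype(int))
c=im[140:280,100:450]; 
cv2.imwrite("pics/crop1.png",cv2.resize(im[150:280,260:450],None,fx=4,fy=4,interpolation=cv2.INTER_CUBIC)[:,:,::-1])
cv2.imwrite("pics/crop2.png",cv2.resize(im[165:265,95:265],None,fx=4,fy=4,interpolation=cv2.INTER_CUBIC)[:,:,::-1])
E
```

```text
mug 0.66 [369.1, 246.6, 31.5, 22.7] 531 mean [ 0.437 -0.37   0.034] zmin/max -0.002 0.077 rgb [27 43 81]
lid 0.94 [408.7, 215.9, 27.8, 24.3] 452 mean [ 0.534 -0.49   0.014] zmin/max -0.002 0.043 rgb [132  40  45]
lid 0.93 [323.8, 200.8, 21.2, 21.3] 402 mean [ 0.575 -0.221  0.014] zmin/max 0.005 0.042 rgb [115 111 118]
lid 0.66 [314.7, 157.1, 21.9, 26.3] 395 mean [ 0.718 -0.198  0.014] zmin/max -0.004 0.04 rgb [88 30 33]
lid 0.58 [361.5, 157.4, 21.9, 20.8] 412 mean [ 0.725 -0.345  0.014] zmin/max -0.004 0.042 rgb [87 31 34]
tub 0.58 [364.4, 201.1, 38.8, 23.8] 731 mean [ 0.573 -0.363  0.052] zmin/max -0.004 0.061 rgb [ 34  62 124]
tub 0.21 [129.4, 190.2, 19.6, 55.5] 1070 mean [0.555 0.392 0.013] zmin/max 0.002 0.023 rgb [152 147 136]
spoon 0.58 [269.8, 252.2, 30.8, 18.0] 425 mean [ 0.426 -0.08   0.023] zmin/max -0.004 0.076 rgb [63 96 45]
spoon 0.48 [291.2, 158.4, 15.3, 40.8] 144 mean [ 0.683 -0.111  0.007] zmin/max -0.004 0.017 rgb [64 66 78]
coaster 0.77 [208.1, 196.0, 30.5, 31.0] 732 mean [0.575 0.134 0.011] zmin/max -0.0 0.019 rgb [122  89  59]
board 0.62 [163.3, 202.7, 35.6, 30.5] 1036 mean [0.562 0.263 0.014] zmin/max 0.006 0.022 rgb [74 46 31]
spoon_rest 0.69 [131.9, 191.5, 16.9, 52.1] 1063 mean [0.556 0.392 0.013] zmin/max 0.005 0.023 rgb [152 147 136]
spoon_rest 0.56 [163.3, 200.3, 38.8, 29.0] 1159 mean [0.564 0.261 0.014] zmin/max 0.002 0.022 rgb [75 47 32]
green_mug 0.72 [269.0, 249.3, 34.1, 22.2] 517 mean [ 0.425 -0.08   0.025] zmin/max -0.006 0.077 rgb [70 99 53]
green_tub 0.65 [270.6, 195.0, 39.4, 31.4] 721 mean [ 0.575 -0.081  0.051] zmin/max -0.003 0.059 rgb [ 87 133  61]
green_tub 0.18 [163.4, 201.0, 36.6, 32.2] 1144 mean [0.563 0.262 0.014] zmin/max 0.003 0.022 rgb [75 47 32]
green_lid 0.96 [321.4, 249.0, 27.5, 32.2] 705 mean [ 0.423 -0.219  0.013] zmin/max 0.005 0.042 rgb [148 143 143]
```

View pics/crop1.png

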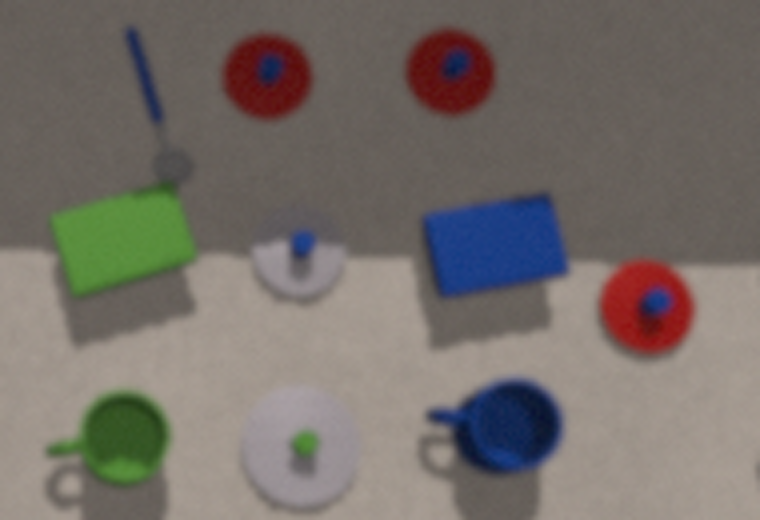

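View pics/crop2.png

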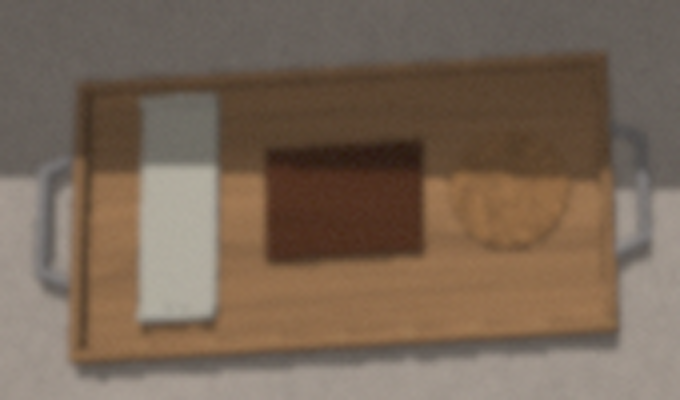

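The crop confirms the silver disc with a blue knob at (335,214) as the lid. The three red discs are the look-alikes to leave alone. Now for finer poses from the top view.

```bash
python3 - <<'E'
from h import *
im,d=optics.get_image("top"); cal=optics.get_calibration("top")
hsv=cv2.cvtColor(im,cv2.COLOR_RGB2HSV)
def rect(mask,z,name):
    n,l,st,ct=cv2.connectedComponentsWithStats(mask.astype(np.uint8)); 
    k=1+np.argmax(st[1:,4]); cs,_=cv2.findContours((l==k).astype(np.uint8),cv2.RETR_EXTERNAL,cv2.CHAIN_APPROX_NONE)
    c=max(cs,key=len)[:,0].astype(float); P=onplane(cal,c[:,0],c[:,1],z)[:,:2]
    (cx,cy),(w,h),a=cv2.minAreaRect((P*1000).astype(np.float32))
    v,u=np.nonzero(l==k); Q=onplane(cal,u,v,z)[:,:2]; C=np.cov(Q.T); w_,V=np.linalg.eigh(C)
    print(name,"n",len(u),"rect c",round(cx,1),round(cy,1),"size",round(w,1),round(h,1),"ang",round(a,1),"mean",(Q.mean(0)*1000).round(1),"major axis deg",np.degrees(np.arctan2(V[1,1],V[0,1])).round(1))
H,S,V=[hsv[:,:,i].astype(int) for i in range(3)]
blue=(H>105)&(H<130)&(S>130)
def roi(m,x0,x1,y0,y1):
    o=np.zeros_like(m); o[y0:y1,x0:x1]=m[y0:y1,x0:x1]; return o
rect(roi(blue,360,408,192,230),.052,"tub")
rect(roi(blue,360,408,238,275),.072,"mug")
rect(roi(blue,285,312,150,200),.008,"spoonhandle")
rect(roi(blue,325,345,200,225),.035,"knob")
for t,z in [("spoon",.005),("coaster",.011),("board",.014),("spoon_rest",.013),("lid",.01)]:
    for q in finder.regions_of("top",t)[:2]: rect(q["region"],z,t+str(q["bbox"]))
for t in ["mug","tub","spoon","coaster","board","spoon_rest"]:
    for q in finder.place_of("top",t)[:2]:
        x=q["xy"]; z={"coaster":.006,"board":.006,"spoon_rest":.006}.get(t,0)
        print(t,round(q["confidence"],2),np.round(x),(onplane(cal,x[0],x[1],z)*1000).round(1))
# tray: walls above
# lid disc
g=roi((S<60)&(V>60),318,352,196,228)
E
```

```text
tub n 640 rect c 574.7 -365.4 size 62.3 98.9 ang 10.3 mean [ 574.5 -364.7] major axis deg 100.9
mug n 434 rect c 432.1 -359.7 size 58.6 79.9 ang 24.9 mean [ 434.4 -361.4] major axis deg 100.6
spoonhandle n 22 rect c 721.2 -100.1 size 67.1 3.1 ang 17.7 mean [ 720.6 -100.3] major axis deg -163.3
knob n 19 rect c 578.5 -221.3 size 10.9 13.7 ang 45.3 mean [ 578.4 -221.3] major axis deg 163.5
spoon[366.2, 201.9, 37.5, 24.2] n 726 rect c 583.4 -376.2 size 69.3 111.2 ang 10.7 mean [ 582.8 -376.2] major axis deg 99.7
spoon[292.3, 162.6, 15.5, 36.2] n 80 rect c 645.9 -123.5 size 30.3 31.0 ang 68.9 mean [ 646.  -122.7] major axis deg -157.6
coaster[208.4, 197.6, 27.2, 30.1] n 703 rect c 576.1 134.0 size 94.0 91.7 ang 1.9 mean [574.2 133.6] major axis deg -137.9
coaster[320.5, 248.4, 30.4, 32.3] n 722 rect c 423.3 -219.2 size 88.9 88.8 ang 89.3 mean [ 422.7 -219.7] major axis deg 50.7
board[163.9, 201.8, 36.3, 28.8] n 1116 rect c 564.5 261.7 size 92.6 123.4 ang 4.3 mean [563.6 262.8] major axis deg 93.8
spoon_rest[131.6, 189.4, 19.1, 54.0] n 1142 rect c 557.5 390.4 size 183.1 64.2 ang 4.2 mean [556.8 390.5] major axis deg -176.5
lid[363.4, 159.4, 20.4, 17.5] n 383 rect c 725.1 -346.5 size 67.7 71.5 ang 0.6 mean [ 725.1 -346.6] major axis deg 132.7
lid[315.7, 157.7, 21.5, 25.0] n 339 rect c 718.5 -199.4 size 64.3 67.8 ang 0.6 mean [ 718.4 -198.2] major axis deg 61.8
mug 0.57 [387. 261.] [ 427.  -381.8    0. ]
mug 0.45 [332. 261.] [ 424.8 -214.2    0. ]
tub 0.78 [378. 217.] [ 567.  -359.9    0. ]
tub 0.36 [287. 213.] [575.8 -73.3   0. ]
spoon 0.62 [299. 179.] [ 689.4 -110.5    0. ]
coaster 0.85 [223. 210.] [581.1 131.    6. ]
coaster 0.46 [383. 260.] [ 430.  -367.8    6. ]
board 0.84 [183. 218.] [554.3 254.1   6. ]
spoon_rest 0.6 [140. 218.] [553.7 390.9   6. ]
```

```bash
cat >> h.py <<'E'
# goto: target TCP world mm, jaw (tool z) direction angle deg in the world, -> tool-frame shift & turn
def plan(pos_mm,jaw_deg=None,s=None,verbose=True):
    s=s or arm.observe(); M=R.from_rotvec(s["ee_rot"]).as_matrix(); p=np.array(s["position"])*1000
    sh=M.T@(np.array(pos_mm,float)-p)
    cur=np.degrees(np.arctan2(M[1,2],M[0,2]))
    out=[sh.round(1).tolist()]
    if jaw_deg is not None:
        x=np.array([0,0,-1.]); best=None
        for k in (0,180):
            a=np.radians(jaw_deg+k); z=np.array([np.cos(a),np.sin(a),0]); y=np.cross(z,x)
            T=np.stack([x,y,z],1); rv=np.degrees(R.from_matrix(M.T@T).as_rotvec())
            if best is None or np.linalg.norm(rv)<np.linalg.norm(best): best=rv
        out.append(best.round(2).tolist())
    if verbose: print("cur",p.round(1),"jaw",cur.round(1),"tilt",np.degrees(np.arccos(-M[2,0])).round(2),"shift/turn",*out,"w",round(s["width"],3),"F",np.round(s["force"],1),"t",round(s["clock"],2), "j7",np.round(s["joints"],2))
    return out
E
python3 - <<'E'
from h import *
s=arm.observe();print(R.from_rotvec(s["ee_rot"]).as_matrix().round(3))
plan([430,-365,230],10)
E
```

```text
[[-0.     0.966  0.257]
 [ 0.     0.257 -0.966]
 [-1.    -0.    -0.   ]]
cur [ 160.5 -604.   226.7] jaw -75.1 tilt 0.0 shift/turn [-3.3, 321.8, -161.8] [-85.12, -0.0, -0.0] w 1.001 F [ 0.4 -0.6 -0.1] t 1.3 j7 [ 1.21  0.43  0.03  1.57 -0.01  1.13 -0.08]
```

Request:
{"fn": "send_rows", "kwargs": {
  "rows": [
    [[0,40,-20,-8.5,0,0,100],[0,80,-40,-17,0,0,100],[0,120,-60,-25.5,0,0,100],[0,160,-80,-34,0,0,100],[0,200,-100,-42.5,0,0,100],[0,240,-120,-51,0,0,100],[0,280,-140,-59.5,0,0,100],[0,322,-162,-68,0,0,100]]
  ]
}}

```text
clock: 2.1
position: [0.4311, -0.3639, 0.227]
ee_rot: [0.093, 1.569, -0.094]
force: [1.3, -1.6, -0.4]
width: 1.002
```

```bash
python3 - <<'E'
from h import *
plan([430,-365,230],10)
E
```

```text
cur [ 431.1 -363.9  227. ] jaw -6.8 tilt 0.04 shift/turn [-3.0, -1.2, -0.9] [-16.82, 0.01, 0.04] w 1.002 F [ 1.3 -1.6 -0.4] t 2.1 j7 [ 0.86  0.36 -0.34  1.7   0.14  1.1   0.36]
```

```bash
python3 - <<'E'
from h import *
im,d=optics.get_image("wrist"); cv2.imwrite("pics/w1.png",im[:,:,::-1])
s=arm.observe(); cal=optics.get_calibration("wrist")
hsv=cv2.cvtColor(im,cv2.COLOR_RGB2HSV);H,S,V=[hsv[:,:,i].astype(int) for i in range(3)]
blue=((H>105)&(H<130)&(S>130)&(V>25)).astype(np.uint8)
n,l,st,ct=cv2.connectedComponentsWithStats(blue)
for k in range(1,n):
    if st[k,4]<150: continue
    v,u=np.nonzero(l==k); P=wrist_pts(cal,s,u,v,d[v,u])*1000
    print(st[k],np.median(P,0).round(),P[:,2].max().round(), (P.min(0)).round(),P.max(0).round())
E
```

```text
[484  28  20  16 243] [ 719. -187.   38.] 42.0 [ 714. -195.   15.] [ 732. -177.   42.]
[387  39  21  18 283] [ 579. -212.   39.] 42.0 [ 572. -220.   13.] [ 601. -198.   42.]
[ 374  125   71  100 4906] [ 578. -352.   55.] 387.0 [ 444. -409.   41.] [ 622. -286.  387.]
[ 256  135   67   94 3915] [ 445. -367.   32.] 387.0 [ 404. -394.    2.] [ 477. -286.  387.]
[496 141  20  16 234] [ 727. -332.   38.] 387.0 [ 444. -342.   15.] [ 741. -286.  387.]
```

View pics/w1.png

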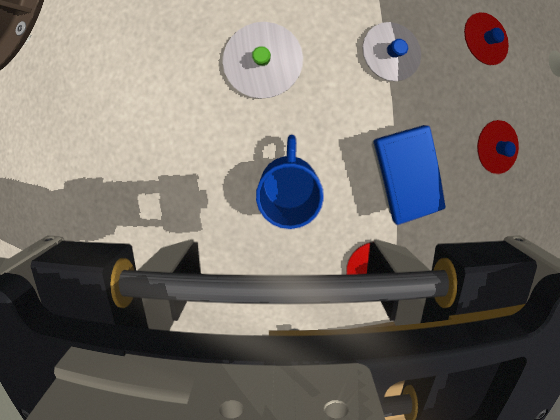

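```bash
cat >> h.py <<'E'
def bluemask(im,s0=130,v0=25):
    hsv=cv2.cvtColor(im,cv2.COLOR_RGB2HSV);H,S,V=[hsv[:,:,i].astype(int) for i in range(3)]
    return ((H>105)&(H<130)&(S>s0)&(V>v0)).astype(np.uint8)
def comps(m,amin=100):
    n,l,st,ct=cv2.connectedComponentsWithStats(m)
    return [(l==k,st[k]) for k in range(1,n) if st[k,4]>=amin]
def wrect(cal,s,m,z):
    cs,_=cv2.findContours(m.astype(np.uint8),cv2.RETR_EXTERNAL,cv2.CHAIN_APPROX_NONE)
    c=max(cs,key=len)[:,0].astype(float); P=wrist_plane(cal,s,c[:,0],c[:,1],z)[:,:2]*1000
    return P,cv2.minAreaRect(P.astype(np.float32))
E
python3 - <<'E'
from h import *
s=arm.observe(); im,d=optics.get_image("wrist"); cal=optics.get_calibration("wrist")
for m,st in comps(bluemask(im)):
    z=.072 if abs(st[0]-256)<8 else .052 if abs(st[0]-374)<8 else .035
    P,r=wrect(cal,s,m,z); v,u=np.nonzero(m); dd=d[v,u]; Q=wrist_pts(cal,s,u,v,dd)*1000
    print(st,z,"rect",np.round(r[0],1),np.round(r[1],1),round(r[2],1))
    if z==.052:
        k=np.abs(Q[:,2]-54)<8; print(" top pts",Q[k].mean(0).round(1), (cv2.minAreaRect(Q[k,:2].astype(np.float32))))
    if z==.072:
        k=np.abs(Q[:,2]-72)<6; T=Q[k,:2]; kk=T[:,1]<-330
        f=np.linalg.lstsq(np.c_[2*T[kk],np.ones(kk.sum())],(T[kk]**2).sum(1),rcond=None)[0]; print(" circle fit depth",f[:2],np.sqrt(f[2]+f[0]**2+f[1]**2),kk.sum())
        kk=P[:,1]<-345; 
        # only contour points at rim: use those below (near camera side has side wall) 
        print(" contour bounds",P.min(0),P.max(0))
        h=Q[(Q[:,1]>-333)&(Q[:,1]<-295)&(Q[:,2]<70)&(Q[:,2]>5)]; print(" handle",h.mean(0),np.median(h,0),len(h))
    if z==.035:
        k=(Q[:,2]>30)&(Q[:,2]<45); print(" knob top",Q[k].mean(0).round(1),k.sum())
cv2.imwrite("pics/w1c.png",cv2.resize(im[10:260,210:480],None,fx=2.2,fy=2.2)[:,:,::-1])
# bench z check
for (u,v) in [(180,100),(200,100),(330,130)]:
    print(wrist_pts(cal,s,u,v,d[v,u]).round(3))
E
```

```text
[482  38  20  16 238] 0.035 rect [ 713.1 -201.9] [33.3 18.2] 22.1
 knob top [ 716.7 -200.2   36.6] 165
[384  49  21  18 282] 0.035 rect [ 574.9 -223.5] [25. 19.] 41.4
 knob top [ 575.5 -222.6   37.1] 234
[ 368  136   70   98 4878] 0.052 rect [ 572.5 -366. ] [ 67.7 100.5] 11.1
 top pts [ 571.2 -364.    53.5] ((573.5780029296875, -366.3920593261719), (65.86703491210938, 99.64567565917969), 10.822623252868652)
[ 249  144   67   93 3894] 0.072 rect [ 432.2 -360.6] [67.4 85.6] 23.0
 circle fit depth [ 435.98616029 -368.86598644] 31.38873026278006 858
 contour bounds [ 402.11294734 -402.72271832] [ 469.08103909 -308.92535289]
 handle [ 443.55765591 -321.96464167   59.16549144] [ 443.53526379 -321.67765613   60.46967425] 185
[491 152  19  16 233] 0.035 rect [ 718.3 -346.5] [18.6 32.5] 83.1
 knob top [ 721.9 -346.7   36.8] 160
[ 0.324 -0.245  0.   ]
[ 0.349 -0.249  0.001]
[ 0.5   -0.302  0.   ]
```

View pics/w1c.png

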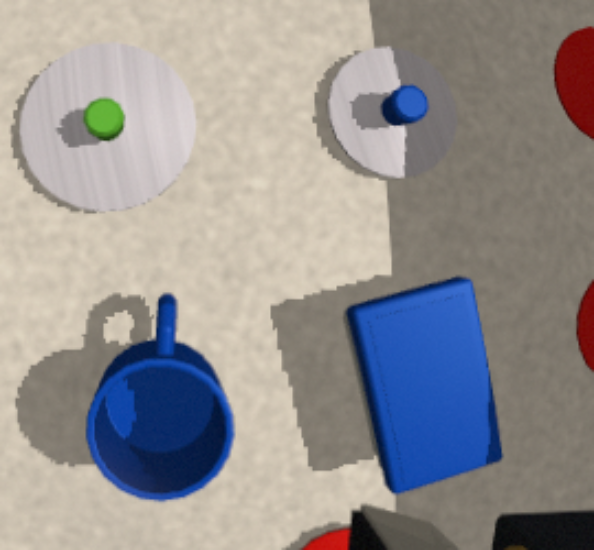

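```bash
python3 - <<'E'
from h import *
plan([435.7,-368.7,27],-9.5)
E
```

```text
cur [ 435.8 -358.5  227.2] jaw -6.3 tilt 0.26 shift/turn [200.2, -10.8, 0.3] [3.22, 0.19, -0.18] w 1.001 F [-0.6  0.4  0.2] t 2.2 j7 [ 0.86  0.36 -0.35  1.7   0.13  1.1   0.36]
```

Request:
{"fn": "send_rows", "kwargs": {
  "rows": [
    [[20,-3.3,5.7,2.5,0,0,100],[50,-3.3,5.7,2.5,0,0,100],[80,-3.3,5.7,2.5,0,0,100],[105,-3.3,5.7,2.5,0,0,100],[115,-3.3,5.7,2.5,0,0,100],[117,-3.3,5.7,2.5,0,0,100],[117,-3.3,5.7,2.5,0,0,100],[117,-3.3,5.7,2.5,0,0,100]]
  ]
}}

```text
clock: 3.0
position: [0.4361, -0.3693, 0.1111]
ee_rot: [0.131, 1.565, -0.133]
force: [0.2, 0.3, 0.4]
width: 1.001
```

```bash
python3 - <<'E'
from h import *
plan([435.7,-368.7,27],-9.5)
s=arm.observe(); im,d=optics.get_image("wrist"); cal=optics.get_calibration("wrist")
cv2.imwrite("pics/w2.png",im[:,:,::-1])
for m,st in comps(bluemask(im),1500):
    v,u=np.nonzero(m&(d>0)); Q=wrist_pts(cal,s,u,v,d[v,u])*1000
    k=np.abs(Q[:,2]-72)<4; T=Q[k,:2]; print(st,k.sum())
    if k.sum()<100: continue
    f=np.linalg.lstsq(np.c_[2*T,np.ones(len(T))],(T**2).sum(1),rcond=None)[0]; print(" circle",f[:2],np.sqrt(f[2]+f[0]**2+f[1]**2), T.min(0),T.max(0))
plan([435.7,-368.7,27],-9.5)
E
```

```text
cur [ 436.1 -369.3  111.1] jaw -9.6 tilt 0.13 shift/turn [84.1, 0.6, -0.7] [-0.13, 0.11, 0.06] w 1.001 F [0.2 0.3 0.4] t 3.0 j7 [ 0.83  0.49 -0.31  1.82  0.19  0.86  0.26]
[ 404  115   97  139 9202] 0
[ 233  135  103  138 7430] 1352
 circle [ 436.09602429 -368.51622747] 31.389195319287907 [ 403.85348787 -400.24691256] [ 468.96415036 -335.25483594]
cur [ 436.1 -369.3  111. ] jaw -9.6 tilt 0.13 shift/turn [84.0, 0.6, -0.6] [-0.13, 0.11, 0.06] w 0.999 F [-0.3 -0.2 -0.3] t 3.05 j7 [ 0.83  0.49 -0.31  1.82  0.19  0.86  0.26]
```

View pics/w2.png

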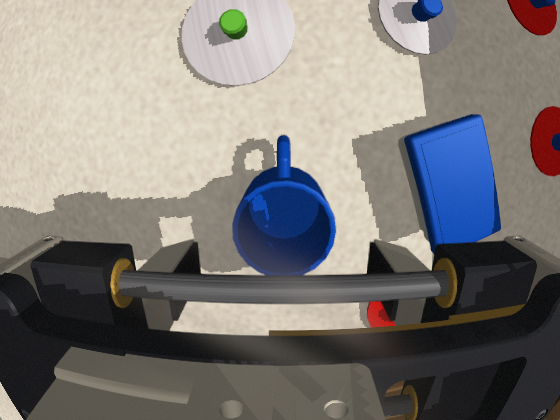

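Mug centred at (284,225) between the fingers, with its handle away from the pads. Descending.

Request:
{"fn": "send_rows", "kwargs": {
  "rows": [
    [[30,0.6,-0.6,0,0,0,100],[60,0.6,-0.6,0,0,0,100],[78,0.6,-0.6,0,0,0,100],[84,0.6,-0.6,0,0,0,100],[84,0.6,-0.6,0,0,0,60],[84,0.6,-0.6,0,0,0,50],[84,0.6,-0.6,0,0,0,50],[84,0.6,-0.6,0,0,0,50]]
  ],
  "grip_force": 25
}}

```text
clock: 3.85
position: [0.4357, -0.3687, 0.0269]
ee_rot: [0.131, 1.565, -0.133]
force: [1.2, 0.3, 5.3]
width: 0.721
```

Request:
{"fn": "send_rows", "kwargs": {
  "rows": [
    [[0,0,0,0,0,0,50],[-10,0,0,0,0,0,50],[-35,0,0,0,0,0,50],[-65,0,0,0,0,0,50],[-95,10,1,0,0,0,50],[-110,35,3.5,0,0,0,50],[-115,70,7,0,0,0,50],[-115,108,11,0,0,0,50]]
  ],
  "grip_force": 25
}}

```text
clock: 4.65
position: [0.464, -0.2632, 0.1423]
ee_rot: [0.132, 1.565, -0.134]
force: [0.6, 0.0, -3.4]
width: 0.719
```

Request:
{"fn": "send_rows", "kwargs": {
  "rows": [
    [[0,40,4,0,0,0,50],[0,80,8,0,0,0,50],[0,120,12,0,0,0,50],[0,160,16,0,0,0,50],[0,200,21,0,0,0,50],[0,240,25,0,0,0,50],[0,280,29,0,0,0,50],[0,315,32,0,0,0,50]]
  ]
}}

```text
clock: 5.45
position: [0.5479, 0.044, 0.1413]
ee_rot: [0.131, 1.567, -0.131]
force: [0.5, -0.8, -2.6]
width: 0.721
```

Request:
{"fn": "send_rows", "kwargs": {
  "rows": [
    [[0,30,3,0,0,0,50],[0,55,6,0,0,0,50],[0,75,8,0,0,0,50],[0,88,9.5,0,0,0,50],[0,95,10,0,0,0,50],[0,95,10,0,0,0,50],[0,95,10,0,0,0,50],[0,95,10,0,0,0,50]]
  ]
}}

```text
clock: 6.25
position: [0.5736, 0.1323, 0.1407]
ee_rot: [0.132, 1.567, -0.134]
force: [0.1, -0.9, -1.7]
width: 0.721
```

```bash
python3 - <<'E'
from h import *
plan([574.5,133.3,38.5],-9.5)
s=arm.observe(); im,d=optics.get_image("wrist")
cv2.imwrite("pics/w3.png",im[:,:,::-1]); np.savez("pics/w3.npz",d=d,p=s["position"],r=s["ee_rot"])
s2=optics.get_image("scene")[0]; cv2.imwrite("pics/s3.png",s2[:,:,::-1])
E
```

```text
cur [573.6 132.3 140.7] jaw -9.7 tilt 0.06 shift/turn [102.2, 1.3, 0.7] [-0.21, -0.01, 0.06] w 0.721 F [ 0.1 -0.9 -1.7] t 6.25 j7 [-0.03  0.5  -0.41  1.74  0.24  0.95 -0.7 ]
```

View pics/w3.png

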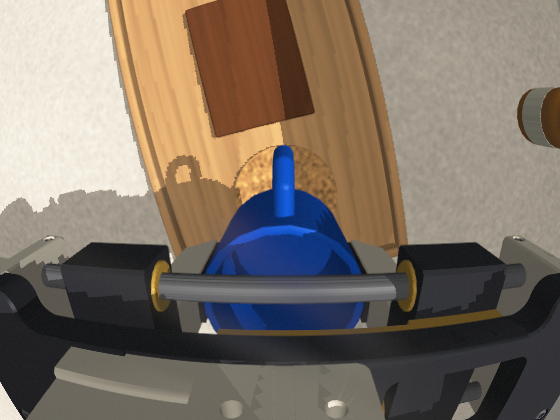

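View pics/s3.png

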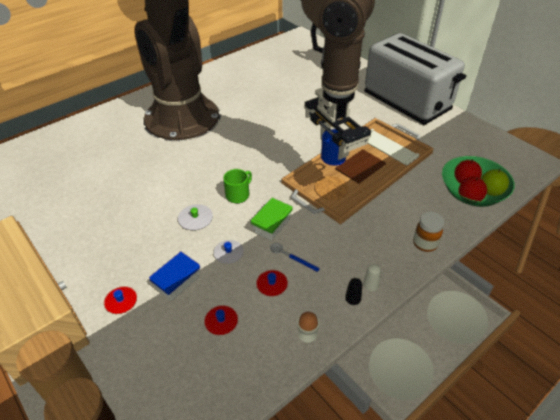

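```bash
python3 - <<'E'
from h import *
im=cv2.imread("pics/w3.png")[:,:,::-1].copy(); z=np.load("pics/w3.npz"); s=dict(position=z["p"],ee_rot=z["r"]); cal=optics.get_calibration("wrist")
# board: partially cut by image top? contour
lab=im.astype(int); m=((lab[:,:,0]<125)&(lab[:,:,0]>30)&(lab[:,:,0]>1.5*lab[:,:,2])&(lab[:,:,1]<70)).astype(np.uint8); m[145:]=0
m=cv2.morphologyEx(m,cv2.MORPH_OPEN,np.ones((5,5)))
c=max(comps(m),key=lambda t:t[1][4]); print(c[1])
P,r=wrect(cal,s,c[0],.014); print(r)
# image corners by hand -> world
for n,u,v in [("near-left",216,137),("near-right",314,110),("left-top",186,12)]:
    print(n,(wrist_plane(cal,s,u,v,.014)*1000).round(1))
# coaster arc: visible extremes
for n,u,v in [("left",236,195),("right",338,195),("top",290,146),("tl",250,162),("tr",322,155)]:
    print(n,(wrist_plane(cal,s,u,v,.011)*1000).round(1))
E
python3 - <<'E'
import cv2
im=cv2.imread("pics/w3.png"); cv2.imwrite("pics/w3c.png",cv2.resize(im[0:230,170:370],None,fx=2.6,fy=2.6,interpolation=cv2.INTER_CUBIC))
E
```

```text
[ 266    0   48  120 3062]
((595.7239379882812, 257.7436218261719), (27.956451416015625, 111.02022552490234), 3.1097469329833984)
near-left [523.8 197.6  14. ]
near-right [612.6 205.8  14. ]
left-top [516.  318.6  14. ]
left [530.6 141.9  11. ]
right [623.1 126.2  11. ]
top [586.8 177.6  11. ]
tl [549.2 169.6  11. ]
tr [613.7 165.1  11. ]
```

View pics/w3c.png

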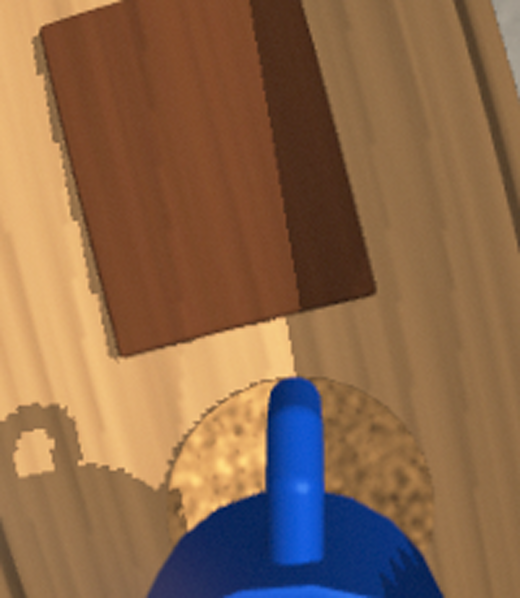

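Request:
{"fn": "send_rows", "kwargs": {
  "rows": [
    [[15,1,0.8,0,0,0,50],[35,1,0.8,0,0,0,50],[55,1,0.8,0,0,0,50],[72,1,0.8,0,0,0,50],[84,1,0.8,0,0,0,50],[92,1,0.8,0,0,0,50],[97,1,0.8,0,0,0,50],[100,1,0.8,0,0,0,50]]
  ]
}}

```text
clock: 7.15
position: [0.5748, 0.1347, 0.0405]
ee_rot: [0.132, 1.567, -0.132]
force: [-0.3, 0.8, -2.8]
width: 0.718
```

Request:
{"fn": "send_rows", "kwargs": {
  "rows": [
    [[1,0,0,0,0,0,50],[2,0,0,0,0,0,50],[2.5,0,0,0,0,0,50],[2.5,0,0,0,0,0,50],[2.5,0,0,0,0,0,80],[2.5,0,0,0,0,0,100],[2.5,0,0,0,0,0,100],[2.5,0,0,0,0,0,100]]
  ]
}}

```text
clock: 7.95
position: [0.5748, 0.1347, 0.0384]
ee_rot: [0.132, 1.566, -0.132]
force: [-0.2, 0.1, -0.0]
width: 0.987
```

Request:
{"fn": "send_rows", "kwargs": {
  "rows": [
    [[-15,0,0,0,0,0,100],[-45,0,0,0,0,0,100],[-80,0,0,0,0,0,100],[-115,0,0,0,0,0,100],[-145,0,0,0,0,0,100],[-170,0,0,0,0,0,100],[-180,0,0,0,0,0,100],[-180,0,0,0,0,0,100]]
  ]
}}

```text
clock: 8.75
position: [0.5754, 0.135, 0.2201]
ee_rot: [0.133, 1.564, -0.131]
force: [-0.1, -1.1, -0.5]
width: 0.999
```

```bash
cat >> h.py <<'E'
def circ(T):
    f=np.linalg.lstsq(np.c_[2*T,np.ones(len(T))],(T**2).sum(1),rcond=None)[0]; return f[:2].round(1),np.sqrt(f[2]+f[0]**2+f[1]**2).round(1)
E
python3 - <<'E'
from h import *
s=arm.observe(); im,d=optics.get_image("wrist"); cal=optics.get_calibration("wrist")
cv2.imwrite("pics/w4.png",im[:,:,::-1]); np.savez("pics/w4.npz",d=d,p=s["position"],r=s["ee_rot"])
for m,st in comps(bluemask(im),1500):
    v,u=np.nonzero(m&(d>0)); Q=wrist_pts(cal,s,u,v,d[v,u])*1000
    k=np.abs(Q[:,2]-83)<4; print(st,k.sum(),circ(Q[k,:2]),Q[k].min(0),Q[k].max(0))
plan([575.5,-222.6,180],-9.5)
E
```

```text
[ 247  132   72   99 4397] 977 (array([574.3, 134.3]), np.float64(31.4)) [540.36717349 100.92791216  79.00987803] [607.43473749 167.23829137  86.01048238]
cur [574.6 134.6 218.4] jaw -9.6 tilt 0.04 shift/turn [38.4, -352.0, 60.5] [-0.12, 0.04, -0.01] w 0.999 F [ 0.1 -1.  -0.7] t 8.8 j7 [-0.01  0.43 -0.43  1.64  0.19  1.11 -0.67]
```

View pics/w4.png

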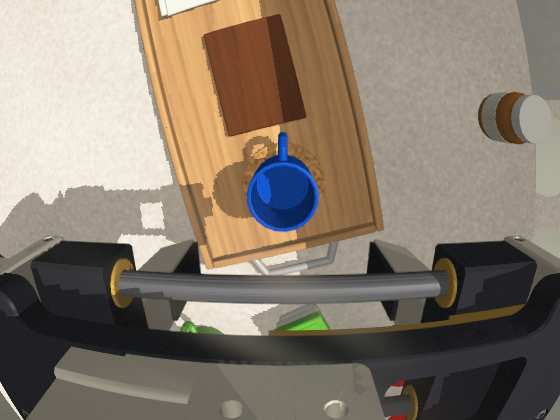

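Mug stands on the coaster at (283,190) in the picture, rim centre measured at (574,134) mm. Checking the board corners and heading to the lid.

```bash
python3 - <<'E'
from h import *
z=np.load("pics/w4.npz"); s=dict(position=z["p"],ee_rot=z["r"]); cal=optics.get_calibration("wrist")
P=np.array([wrist_plane(cal,s,u,v,.014)[:2]*1000 for u,v in [(204,37),(280,14),(306,117),(229,137)]]); print(P.round(1),P.mean(0))
for a,b in [(0,1),(3,2),(3,0),(2,1)]: e=P[b]-P[a]; print(np.linalg.norm(e).round(1),np.degrees(np.arctan2(e[1],e[0])).round(1))
E
```

```text
[[515.3 316.9]
 [604.1 326.5]
 [612.6 203.5]
 [523.8 196.3]] [563.94751181 260.81719541]
89.2 6.2
89.1 4.6
120.9 94.0
123.3 94.0
```

Request:
{"fn": "send_rows", "kwargs": {
  "rows": [
    [[0,-25,4,0,0,0,60],[0,-65,11,0,0,0,60],[0,-110,19,0,0,0,60],[0,-155,27,0,0,0,60],[0,-200,34,0,0,0,60],[0,-245,42,0,0,0,60],[0,-290,50,0,0,0,60],[0,-325,56,0,0,0,60]]
  ]
}}

```text
clock: 9.6
position: [0.574, -0.1985, 0.2161]
ee_rot: [0.133, 1.57, -0.134]
force: [0.1, 0.5, -0.3]
width: 0.601
```

Request:
{"fn": "send_rows", "kwargs": {
  "rows": [
    [[15,-20,3,0,0,0,50],[30,-26,4,0,0,0,50],[45,-26,4,0,0,0,50],[60,-26,4,0,0,0,50],[75,-26,4,0,0,0,50],[80,-26,4,0,0,0,50],[80,-26,4,0,0,0,50],[80,-26,4,0,0,0,50]]
  ]
}}

```text
clock: 10.4
position: [0.5754, -0.2203, 0.1381]
ee_rot: [0.131, 1.567, -0.13]
force: [0.5, 0.4, 0.5]
width: 0.502
```

```bash
python3 - <<'E'
from h import *
s=arm.observe(); im,d=optics.get_image("wrist"); cal=optics.get_calibration("wrist")
cv2.imwrite("pics/w5.png",im[:,:,::-1])
for m,st in comps(bluemask(im),100):
    v,u=np.nonzero(m&(d>0)); Q=wrist_pts(cal,s,u,v,d[v,u])*1000
    k=(Q[:,2]>30)&(Q[:,2]<42); print(st,k.sum(),Q[k].mean(0).round(1),Q[k].min(0).round(1),Q[k].max(0).round(1))
plan([575.5,-222.6,8],-9.5)
E
```

```text
<stdin>:6: RuntimeWarning: Mean of empty slice.
  ret = um.true_divide(
Traceback (most recent call last):
ValueError: zero-size array to reduction operation minimum which has no identity
```

View pics/w5.png

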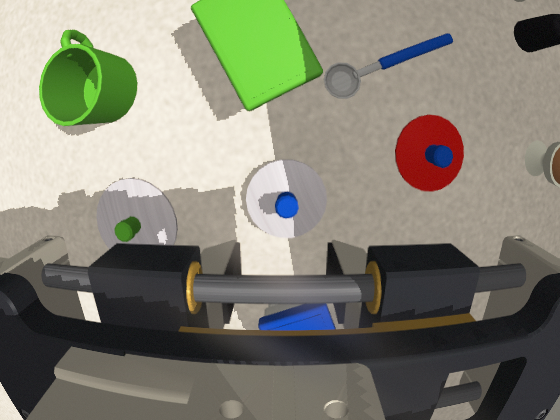

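Lid at (286,200) with knob (287,205), centred between the fingers. The red look-alike at (430,153) is clear.

```bash
python3 - <<'E'
from h import *
s=arm.observe(); im,d=optics.get_image("wrist"); cal=optics.get_calibration("wrist")
for m,st in comps(bluemask(im),100):
    v,u=np.nonzero(m&(d>0)); Q=wrist_pts(cal,s,u,v,d[v,u])*1000
    k=(Q[:,2]>35)&(Q[:,2]<42)
    if k.sum()>20: print(st,k.sum(),Q[k].mean(0).round(1),Q[k].min(0).round(1),Q[k].max(0).round(1),((Q[k].min(0)+Q[k].max(0))/2).round(1))
plan([575.5,-222.6,10],-9.5)
E
```

```text
[424 144  28  23 475] 326 [ 718.6 -198.8   37.9] [ 710.  -208.4   35.2] [ 729.3 -189.8   40. ] [ 719.7 -199.1   37.6]
[275 192  23  26 467] 416 [ 577.3 -220.9   37.8] [ 567.7 -231.    35.1] [ 586.7 -211.5   39.7] [ 577.2 -221.2   37.4]
[ 259  304   76   26 1428] 30 [ 550.4 -320.9   41.1] [ 534.5 -324.2   39.3] [ 564.1 -318.2   41.9] [ 549.3 -321.2   40.6]
cur [ 575.7 -221.   138.8] jaw -9.6 tilt 0.06 shift/turn [128.8, -1.6, -0.0] [-0.09, 0.06, -0.0] w 0.501 F [-0.1 -0.4  0.5] t 10.5 j7 [ 0.5   0.53 -0.33  1.68  0.2   0.97 -0.06]
```

Request:
{"fn": "send_rows", "kwargs": {
  "rows": [
    [[30,0,1.5,0,0,0,50],[65,0,1.5,0,0,0,50],[95,0,1.5,0,0,0,50],[115,0,1.5,0,0,0,50],[122,0,1.5,0,0,0,50],[124.5,0,1.5,0,0,0,50],[124.5,0,1.5,0,0,0,10],[124.5,0,1.5,0,0,0,5]]
  ],
  "grip_force": 20
}}

```text
clock: 11.3
position: [0.5776, -0.222, 0.0151]
ee_rot: [0.131, 1.565, -0.132]
force: [0.1, -0.7, 0.3]
width: 0.37
```

Request:
{"fn": "send_rows", "kwargs": {
  "rows": [
    [[0,0,0,0,0,0,5],[0,0,0,0,0,0,5],[0,0,0,0,0,0,5],[-10,0,0,0,0,0,5],[-35,0,0,0,0,0,5],[-70,0,0,0,0,0,5],[-105,0,0,0,0,0,5],[-135,0,0,0,0,0,5]]
  ]
}}

```text
clock: 12.1
position: [0.5767, -0.2216, 0.1512]
ee_rot: [0.132, 1.566, -0.132]
force: [-0.8, -0.5, 0.0]
width: 0.205
```

```bash
python3 - <<'E'
from h import *
s=arm.observe(); im,d=optics.get_image("wrist"); cal=optics.get_calibration("wrist")
cv2.imwrite("pics/w6.png",im[:,:,::-1]); np.savez("pics/w6.npz",d=d,p=s["position"],r=s["ee_rot"])
plan([574.3,134.3,200],-9.5)
E
```

```text
cur [ 579.2 -222.1  156.2] jaw -9.6 tilt 0.44 shift/turn [-44.6, 350.6, -64.0] [-0.11, 0.43, 0.06] w 0.201 F [ 1.3 -0.9  3. ] t 12.15 j7 [ 0.51  0.51 -0.33  1.66  0.19  1.   -0.06]
```

View pics/w6.png

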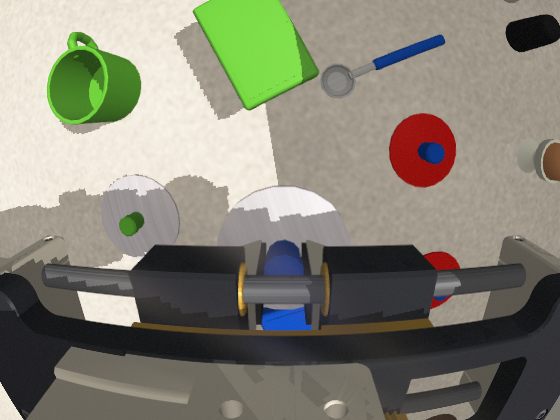

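Request:
{"fn": "send_rows", "kwargs": {
  "rows": [
    [[-5,25,-4.5,0,0,0,5],[-10,65,-11.5,0,0,0,5],[-15,110,-19,0,0,0,5],[-15,155,-27,0,0,0,5],[-15,200,-35,0,0,0,5],[-15,245,-43,0,0,0,5],[-15,285,-50,0,0,0,5],[-15,315,-55,0,0,0,5]]
  ]
}}

```text
clock: 12.95
position: [0.5743, 0.1015, 0.1643]
ee_rot: [0.131, 1.567, -0.129]
force: [1.1, -0.0, -0.5]
width: 0.203
```

Request:
{"fn": "send_rows", "kwargs": {
  "rows": [
    [[0,18,-3,0,0,0,5],[0,29,-5,0,0,0,5],[0,35.5,-6,0,0,0,5],[0,35.5,-6,0,0,0,5],[10,35.5,-6,0,0,0,5],[20,35.5,-6,0,0,0,5],[20,35.5,-6,0,0,0,5],[20,35.5,-6,0,0,0,5]]
  ]
}}

```text
clock: 13.75
position: [0.5748, 0.1333, 0.143]
ee_rot: [0.132, 1.568, -0.133]
force: [-0.1, 0.3, -1.0]
width: 0.203
```

```bash
python3 - <<'E'
from h import *
s=arm.observe(); im,d=optics.get_image("wrist"); cal=optics.get_calibration("wrist")
cv2.imwrite("pics/w7.png",im[:,:,::-1]); np.savez("pics/w7.npz",d=d,p=s["position"],r=s["ee_rot"])
plan([574.3,134.3,90],-9.5)
print(d[215:250:5,240:330:15].round(3))
E
```

```text
cur [575.1 133.6 143.5] jaw -9.7 tilt 0.03 shift/turn [53.5, 0.6, -0.8] [-0.15, -0.02, 0.01] w 0.202 F [ 0.3  0.  -0.3] t 13.8 j7 [-0.04  0.49 -0.39  1.73  0.22  0.96 -0.69]
[[0.169 0.168 0.167 0.167 0.168 0.168]
 [0.171 0.169 0.169 0.168 0.167 0.17 ]
 [0.171 0.169 0.169 0.168 0.17  0.169]
 [0.171 0.17  0.169 0.169 0.17  0.17 ]
 [0.171 0.17  0.17  0.169 0.17  0.17 ]
 [0.172 0.17  0.172 0.17  0.17  0.171]
 [0.173 0.161 0.171 0.163 0.171 0.162]]
```

View pics/w7.png

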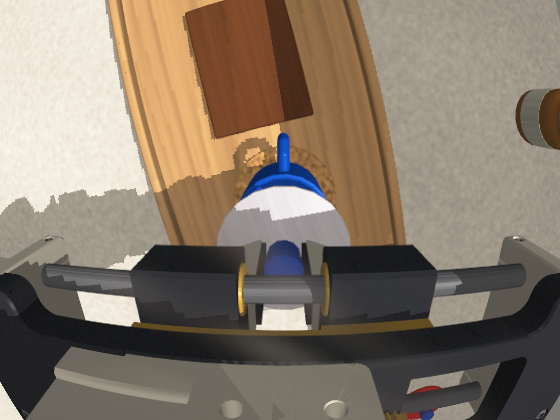

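```bash
python3 - <<'E'
from h import *
from scipy.optimize import least_squares
im=cv2.imread("pics/w7.png")[:,:,::-1].copy(); z=np.load("pics/w7.npz"); d=z["d"]; s=dict(position=z["p"],ee_rot=z["r"]); cal=optics.get_calibration("wrist")
v,u=np.mgrid[0:420,0:560]; Q=wrist_pts(cal,s,u,v,d)*1000
m=(np.abs(Q[...,2]-139)<8)&(v>175)&(v<245)&(u>205)&(u<365)&(im.max(2).astype(int)-im.min(2)<40)&(im.max(2)>90)
m=max(comps(m.astype(np.uint8)),key=lambda t:t[1][4])[0]
q=Q[m]; A=np.c_[q[:,:2]-q[:,:2].mean(0),np.ones(len(q))]; c=np.linalg.lstsq(A,q[:,2],rcond=None)[0]; print("plane",c,"tilt deg",np.degrees(np.hypot(c[0],c[1])),len(q))
cs,_=cv2.findContours(m.astype(np.uint8),0,1); c_=max(cs,key=len)[:,0]
k=(c_[:,1]<238); c_=c_[k]; zt=c[2]/1000
# top contour: per column the min row
cols={}
for a,b in c_: cols[a]=min(b,cols.get(a,999))
pts=np.array([(a,b) for a,b in cols.items() if b<225],float)
for zz in (zt,.139):
    P=wrist_plane(cal,s,pts[:,0],pts[:,1],zz)[:,:2]*1000
    r=least_squares(lambda x:np.hypot(*(P-x).T)-37,P.mean(0)-[0,30],loss="soft_l1"); print(zz,"centre",r.x.round(1),"res",np.abs(r.fun).mean().round(2),"free",circ(P),"tcp",s["position"])
# knob
b=max(comps(bluemask(im,100)[:, :]*((v>235)&(v<285)&(u>255)&(u<315)).astype(np.uint8),20),key=lambda t:t[1][4])
qq=Q[b[0]]; print("knob",qq.mean(0),qq.min(0),qq.max(0))
# mug rim and axis, from handle visible etc
E
```

```text
plane [-1.18572555e-02 -6.67421931e-02  1.40961946e+02] tilt deg 3.8839248436389195 5949
0.1409619458110689 centre [574.3 133.7] res 0.2 free (array([574.5, 134.9]), np.float64(35.9)) tcp [0.57476305 0.13328294 0.14302558]
0.139 centre [574.2 133.3] res 0.17 free (array([574.3, 134. ]), np.float64(36.4)) tcp [0.57476305 0.13328294 0.14302558]
knob [575.94686749 139.79885586 162.92689249] [565.57593044 131.98461672 143.4135325 ] [586.26794647 203.20057091 302.07616234]
```

Request:
{"fn": "send_rows", "kwargs": {
  "rows": [
    [[12,0.6,0,0,0,0,5],[25,0.6,0,0,0,0,5],[35,0.6,0,0,0,0,5],[40,0.6,0,0,0,0,5],[43,0.6,0,0,0,0,5],[46,0.6,0,0,0,0,5],[49,0.6,0,0,0,0,5],[51.5,0.6,0,0,0,0,5]]
  ]
}}

```text
clock: 14.6
position: [0.5753, 0.1347, 0.0923]
ee_rot: [0.132, 1.566, -0.132]
force: [-0.1, -0.4, -0.3]
width: 0.201
```

```bash
python3 - <<'E'
from h import *
s=arm.observe(); im,d=optics.get_image("wrist")
cv2.imwrite("pics/w8.png",im[:,:,::-1])
cv2.imwrite("pics/s8.png",cv2.resize(optics.get_image("scene")[0][90:190,280:440],None,fx=4,fy=4)[:,:,::-1])
plan([574.3,134.3,90],-9.5)
E
```

```text
cur [575.1 134.6  92.1] jaw -9.6 tilt 0.01 shift/turn [2.1, -0.4, -0.7] [-0.12, -0.01, 0.01] w 0.2 F [-0.5 -0.7 -1.3] t 14.7 j7 [-0.06  0.55 -0.38  1.78  0.26  0.85 -0.72]
```

View pics/w8.png

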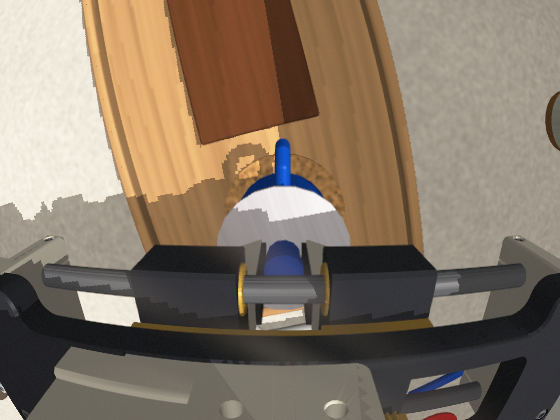

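View pics/s8.png

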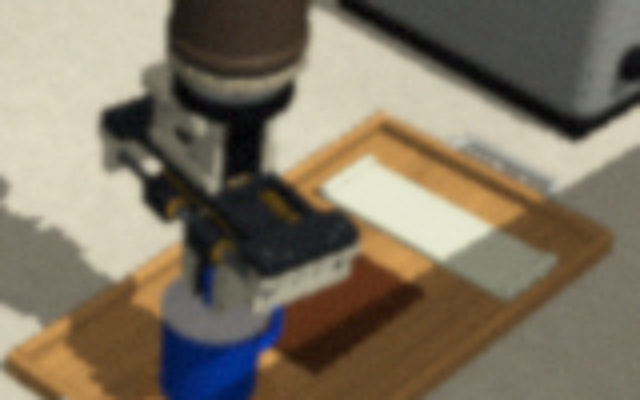

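Request:
{"fn": "send_rows", "kwargs": {
  "rows": [
    [[0.7,-0.3,-0.4,0,0,0,5],[1.2,-0.3,-0.4,0,0,0,5],[1.2,-0.3,-0.4,0,0,0,20],[1.2,-0.3,-0.4,0,0,0,40],[1.2,-0.3,-0.4,0,0,0,50],[1.2,-0.3,-0.4,0,0,0,50],[-5,-0.3,-0.4,0,0,0,50],[-20,-0.3,-0.4,0,0,0,50]]
  ]
}}

```text
clock: 15.5
position: [0.5739, 0.1341, 0.1117]
ee_rot: [0.131, 1.569, -0.132]
force: [0.1, 0.1, -0.2]
width: 0.492
```

Request:
{"fn": "send_rows", "kwargs": {
  "rows": [
    [[-30,0,0,0,0,0,60],[-60,0,0,0,0,0,100],[-90,0,0,0,0,0,100],[-105,0,0,0,0,0,100],[-110,0,0,0,0,0,100],[-110,0,0,0,0,0,100],[-110,0,0,0,0,0,100],[-110,0,0,0,0,0,100]]
  ]
}}

```text
clock: 16.3
position: [0.5741, 0.1342, 0.221]
ee_rot: [0.131, 1.569, -0.132]
force: [0.8, 1.0, -1.2]
width: 0.997
```

```bash
python3 - <<'E'
from h import *
from scipy.optimize import least_squares
s=arm.observe(); im,d=optics.get_image("wrist"); cal=optics.get_calibration("wrist")
cv2.imwrite("pics/w9.png",im[:,:,::-1]); np.savez("pics/w9.npz",d=d,p=s["position"],r=s["ee_rot"])
v,u=np.mgrid[0:420,0:560]; Q=wrist_pts(cal,s,u,v,d)*1000
m=(np.abs(Q[...,2]-86)<8)&(np.hypot(Q[...,0]-574,Q[...,1]-134)<45)&(im.max(2).astype(int)-im.min(2)<45)&(v<245)
q=Q[m]; q=q[np.abs(q[:,2]-np.median(q[:,2]))<4]; A=np.c_[q[:,:2]-q[:,:2].mean(0),np.ones(len(q))]; c=np.linalg.lstsq(A,q[:,2],rcond=None)[0]; print("plane",c,len(q),q.min(0),q.max(0))
for b,st in comps(bluemask(im,100),60):
    k=b&(Q[...,2]>108)&(Q[...,2]<118)
    if k.sum()>20: print("knob",Q[k].mean(0),Q[k].min(0),Q[k].max(0))
plan([573,-366,180],10.8)
E
```

```text
plane [1.39563866e-03 2.18795271e-03 8.85155992e+01] 4266 [537.70315397  97.87069795  84.8227753 ] [611.16138716 171.13521256  92.44589624]
knob [574.44100566 135.63639911 113.58259668] [564.90359841 125.12211777 108.4647726 ] [583.7867136  144.73711764 115.80933056]
cur [574.2 134.2 221.1] jaw -9.6 tilt 0.11 shift/turn [41.4, -493.3, 82.5] [-20.41, -0.11, 0.03] w 0.998 F [-0.1 -0.1  0.2] t 16.35 j7 [-0.03  0.42 -0.41  1.64  0.18  1.12 -0.65]
```

View pics/w9.png

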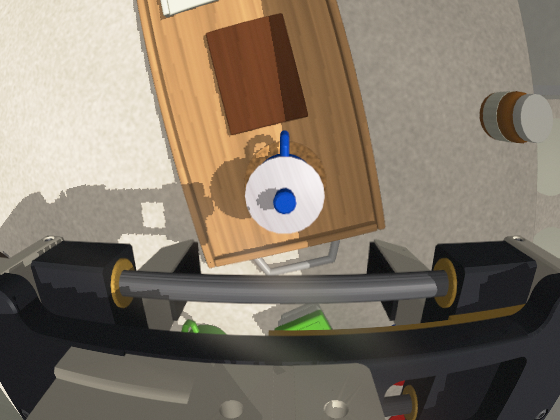

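Lid sits level: the plane fit gives 0.15° and its centre matches the mug's within 1 mm. Next the spoon, turning the jaws toward 107°.

Request:
{"fn": "send_rows", "kwargs": {
  "rows": [
    [[0,-15,11,-8.5,0,0,100],[0,-45,32,-17,0,0,90],[0,-75,53,-25.5,0,0,80],[0,-105,75,-34,0,0,60],[0,-135,96,-42.5,0,0,50],[0,-165,118,-51,0,0,40],[0,-195,139,-59.5,0,0,40],[0,-220,157,-68,0,0,40]]
  ]
}}

```text
clock: 17.15
position: [0.693, -0.1113, 0.2211]
ee_rot: [-0.797, 1.421, 0.798]
force: [0.7, 0.2, 0.5]
width: 0.441
```

Request:
{"fn": "send_rows", "kwargs": {
  "rows": [
    [[0,0,0,-8,0,0,40],[15,0,0,-16,0,0,40],[35,0,0,-24,0,0,40],[55,0,0,-32,0,0,40],[75,0,0,-40,0,0,40],[80,0,0,-46,0,0,40],[80,0,0,-49,0,0,40],[80,0,0,-49,0,0,40]]
  ]
}}

```text
clock: 17.95
position: [0.6922, -0.1088, 0.1409]
ee_rot: [-1.428, 1.05, 1.431]
force: [-0.0, 0.4, 0.2]
width: 0.403
```

```bash
python3 - <<'E'
from h import *
s=arm.observe(); im,d=optics.get_image("wrist"); cal=optics.get_calibration("wrist")
cv2.imwrite("pics/w10.png",im[:,:,::-1]); np.savez("pics/w10.npz",d=d,p=s["position"],r=s["ee_rot"])
for m,st in comps(bluemask(im,100),100):
    P,r=wrect(cal,s,m,.009); print(st,np.round(r[0],1),np.round(r[1],1),r[2])
plan([692,-109,100],107)
E
```

```text
[  16    0   90   53 3998] [ 578.2 -401. ] [ 64.3 131.9] 4.527618408203125
[ 508  138   52   73 2543] [577.8 151.9] [85.2 85.6] 19.45779037475586
[ 40 158  25  21 395] [ 732.3 -361.6] [20.8 38.8] 23.4865779876709
[279 188  12  82 872] [ 720.3 -100.1] [81.8 10.2] 17.215831756591797
[167 193  25  25 434] [ 726.6 -204.3] [20.  27.7] 59.59492492675781
cur [ 692.5 -108.7  141.4] jaw 107.3 tilt 0.07 shift/turn [41.4, 0.5, -0.1] [0.3, 0.05, -0.05] w 0.4 F [-0.2  0.4  0.2] t 18.0 j7 [ 0.51  0.75 -0.77  1.41  0.54  1.19  1.55]
```

View pics/w10.png

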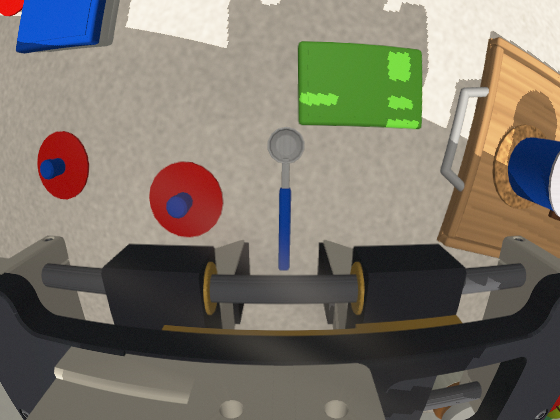

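Request:
{"fn": "send_rows", "kwargs": {
  "rows": [
    [[30,-1,0,0.3,0,0,40],[65,-1,0,0.3,0,0,40],[100,-1,0,0.3,0,0,40],[122,-1,0,0.3,0,0,40],[132,-1,0,0.3,0,0,40],[136,-1,0,0.3,0,0,40],[138,-1,0,0.3,0,0,40],[138,-1,0,0.3,0,0,40]]
  ],
  "grip_force": 20
}}

```text
clock: 18.8
position: [0.6945, -0.1083, 0.0054]
ee_rot: [-1.426, 1.052, 1.424]
force: [0.3, 0.4, -1.1]
width: 0.401
```

Request:
{"fn": "send_rows", "kwargs": {
  "rows": [
    [[0,0,0,0,0,0,2],[0,0,0,0,0,0,2],[0,0,0,0,0,0,2],[0,0,0,0,0,0,2],[-10,0,0,0,0,0,2],[-30,0,0,0,0,0,2],[-60,0,0,0,0,0,2],[-80,0,0,0,0,0,2]]
  ]
}}

```text
clock: 19.6
position: [0.6948, -0.108, 0.0881]
ee_rot: [-1.427, 1.051, 1.423]
force: [-0.0, -0.0, -0.4]
width: 0.116
```

```bash
python3 - <<'E'
from h import *
s=arm.observe(); im,d=optics.get_image("wrist"); cal=optics.get_calibration("wrist")
cv2.imwrite("pics/w11.png",im[:,:,::-1]); np.savez("pics/w11.npz",d=d,p=s["position"],r=s["ee_rot"])
plan([556,391,150],94)
E
```

```text
cur [ 696.4 -107.8   91.5] jaw 107.1 tilt 0.41 shift/turn [-59.5, -12.7, 517.9] [13.08, -0.07, 0.41] w 0.117 F [1.  0.8 2.4] t 19.65 j7 [ 0.5   0.8  -0.75  1.46  0.58  1.1   1.52]
```

View pics/w11.png

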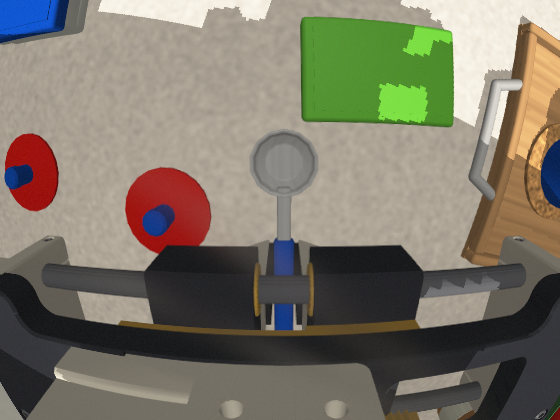

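Request:
{"fn": "send_rows", "kwargs": {
  "rows": [
    [[-20,0,10,0,0,0,2],[-50,-1,30,0,0,0,2],[-75,-2,65,2,0,0,2],[-85,-3,105,4,0,0,2],[-85,-4,145,6,0,0,2],[-85,-5,185,8,0,0,2],[-85,-6,225,10,0,0,2],[-85,-7,265,12,0,0,2]]
  ]
}}

```text
clock: 20.45
position: [0.6212, 0.1492, 0.1705]
ee_rot: [-1.274, 1.166, 1.274]
force: [1.3, 0.3, -0.3]
width: 0.117
```

```bash
python3 - <<'E'
from h import *
plan([556.5,391.5,165],94)
E
```

```text
cur [621.2 149.2 170.5] jaw 95.0 tilt 0.01 shift/turn [5.5, 43.2, 247.0] [1.04, 0.01, 0.01] w 0.117 F [ 1.3  0.3 -0.3] t 20.45 j7 [ 0.16  0.62 -0.76  1.56  0.46  1.14  0.96]
```

Request:
{"fn": "send_rows", "kwargs": {
  "rows": [
    [[0,8,40,1,0,0,2],[0,15,80,1,0,0,2],[0,22,120,1,0,0,2],[0,29,160,1,0,0,2],[0,36,200,1,0,0,2],[0,41,228,1,0,0,2],[0,43,240,1,0,0,2],[0,43,244,1,0,0,2]]
  ]
}}

```text
clock: 21.25
position: [0.5567, 0.388, 0.17]
ee_rot: [-1.263, 1.173, 1.264]
force: [0.3, -0.5, -0.3]
width: 0.117
```

Request:
{"fn": "send_rows", "kwargs": {
  "rows": [
    [[10,0,0,0,0,0,2],[30,0,0,0,0,0,2],[50,0,0,0,0,0,2],[65,0,0,0,0,0,2],[70,0,0,0,0,0,2],[70,0,0,0,0,0,2],[70,0,0,0,0,0,2],[70,0,0,0,0,0,2]]
  ]
}}

```text
clock: 22.05
position: [0.5586, 0.3866, 0.1003]
ee_rot: [-1.261, 1.173, 1.261]
force: [0.2, 0.5, -1.0]
width: 0.113
```

```bash
python3 - <<'E'
from h import *
s=arm.observe(); im,d=optics.get_image("wrist"); cal=optics.get_calibration("wrist")
cv2.imwrite("pics/w12.png",im[:,:,::-1]); np.savez("pics/w12.npz",d=d,p=s["position"],r=s["ee_rot"])
plan([556.5,391.5,18],94)
E
```

```text
cur [558.5 386.6 100.2] jaw 94.1 tilt 0.09 shift/turn [82.2, 1.7, 5.0] [0.08, 0.05, 0.07] w 0.11 F [-0.1 -0.7  0.5] t 22.1 j7 [-0.26  0.75 -0.71  1.52  0.53  1.07  0.55]
```

View pics/w12.png

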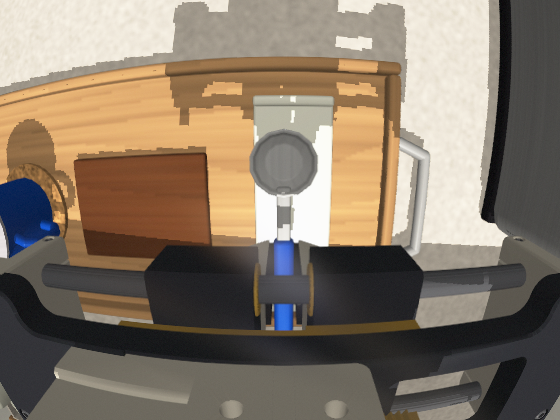

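```bash
python3 - <<'E'
from h import *
z=np.load("pics/w12.npz"); s=dict(position=z["p"],ee_rot=z["r"]); cal=optics.get_calibration("wrist")
f=lambda u,v,h:(wrist_plane(cal,s,u,v,h)[:2]*1000).round(1)
print("lip corners",f(254,97,.018),f(333,97,.018))
for v in (130,220,240): print("sides",v,f(256,v,.013),f(331,v,.013))
print("board corners",f(75,160,.014),f(206,153,.014),f(212,245,.014))
import sys
im=cv2.imread("pics/w12.png"); cv2.imwrite("pics/w12c.png",cv2.resize(im[80:260,60:360],None,fx=2.6,fy=2.6,interpolation=cv2.INTER_CUBIC))
E
```

```text
lip corners [470.5 357.4] [465.9 415.2]
sides 130 [495.1 360.1] [490.8 416.5]
sides 220 [565.9 364. ] [561.6 423.8]
sides 240 [582.9 364.7] [578.7 425.8]
board corners [523.6 199.5] [514.6 322.5] [590.  328.4]
```

View pics/w12c.png

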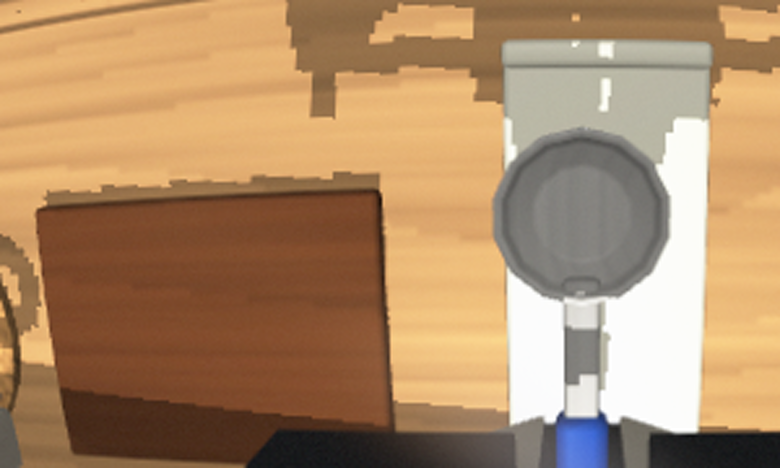

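Request:
{"fn": "send_rows", "kwargs": {
  "rows": [
    [[15,-0.4,4,0,0,0,2],[35,-0.4,5.4,0,0,0,2],[55,-0.4,5.4,0,0,0,2],[68,-0.4,5.4,0,0,0,2],[74,-0.4,5.4,0,0,0,2],[78,-0.4,5.4,0,0,0,2],[80,-0.4,5.4,0,0,0,2],[80,-0.4,5.4,0,0,0,2]]
  ]
}}

```text
clock: 22.9
position: [0.5584, 0.3918, 0.0196]
ee_rot: [-1.261, 1.174, 1.261]
force: [-0.9, 0.0, -1.2]
width: 0.111
```

Request:
{"fn": "send_rows", "kwargs": {
  "rows": [
    [[0.5,0,0,0,0,0,2],[1,0,0,0,0,0,2],[1.5,0,0,0,0,0,2],[2,0,0,0,0,0,2],[2.5,0,0,0,0,0,2],[2.5,0,0,0,0,0,2],[2.5,0,0,0,0,0,2],[2.5,0,0,0,0,0,2]]
  ]
}}

```text
clock: 23.7
position: [0.5583, 0.3916, 0.0175]
ee_rot: [-1.262, 1.174, 1.261]
force: [-1.7, -1.6, 6.9]
width: 0.113
```

```bash
python3 - <<'E'
from h import *
plan([558.5,392,18],94)
E
```

```text
cur [558.3 391.6  17.5] jaw 94.1 tilt 0.03 shift/turn [-0.5, -0.2, 0.3] [0.08, -0.0, 0.03] w 0.113 F [-1.7 -1.6  6.9] t 23.7 j7 [-0.29  0.84 -0.66  1.57  0.6   0.95  0.49]
```

Request:
{"fn": "send_rows", "kwargs": {
  "rows": [
    [[-0.5,0,0,0,0,0,2],[-0.5,0,0,0,0,0,15],[-0.5,0,0,0,0,0,35],[-0.5,0,0,0,0,0,40],[-0.5,0,0,0,0,0,40],[-10,0,0,0,0,0,40],[-40,0,0,0,0,0,40],[-80,0,0,0,0,0,40]]
  ]
}}

```text
clock: 24.5
position: [0.5572, 0.3907, 0.0963]
ee_rot: [-1.262, 1.178, 1.263]
force: [0.5, -0.2, 0.5]
width: 0.401
```

Request:
{"fn": "send_rows", "kwargs": {
  "rows": [
    [[-30,0,0,0,0,0,40],[-60,0,0,0,0,0,70],[-85,0,0,0,0,0,100],[-95,0,0,0,0,0,100],[-95,0,0,0,0,0,100],[-95,0,0,0,0,0,100],[-95,0,0,0,0,0,100],[-95,0,0,0,0,0,100]]
  ]
}}

```text
clock: 25.3
position: [0.5577, 0.3911, 0.1902]
ee_rot: [-1.262, 1.177, 1.262]
force: [-0.3, -0.3, -0.5]
width: 0.96
```

```bash
python3 - <<'E'
from h import *
s=arm.observe(); im,d=optics.get_image("wrist"); cal=optics.get_calibration("wrist")
cv2.imwrite("pics/w13.png",im[:,:,::-1]); np.savez("pics/w13.npz",d=d,p=s["position"],r=s["ee_rot"])
for m,st in comps(bluemask(im,100),100):
    P,r=wrect(cal,s,m,.022); print(st,np.round(r[0],1),np.round(r[1],1),r[2])
plan([573,-366,190],10.8)
E
```

```text
[  43  165   61   63 1885] [572.1 135.6] [75.2 73.8] 21.69392967224121
[279 180  10  75 698] [586.8 391.6] [82.   9.5] 4.352601051330566
[ 17 200  25  23 417] [603.  52.] [25.9 54.5] 21.922758102416992
cur [557.8 391.2 190.5] jaw 94.1 tilt 0.11 shift/turn [1.3, 38.8, -756.4] [83.29, -0.12, -0.03] w 0.98 F [0.6 0.  0.3] t 25.35 j7 [-0.25  0.67 -0.75  1.42  0.46  1.24  0.6 ]
```

View pics/w13.png

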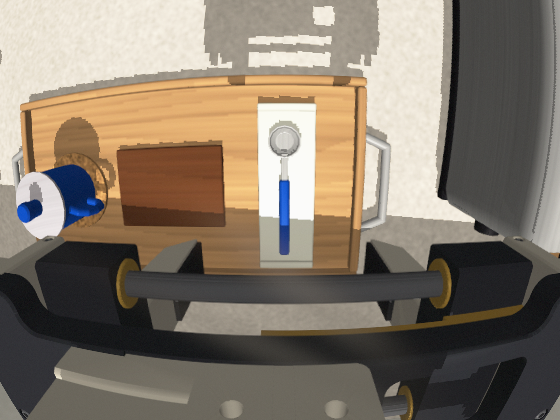

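```bash
python3 - <<'E'
from h import *
z=np.load("pics/w13.npz"); s=dict(position=z["p"],ee_rot=z["r"]); cal=optics.get_calibration("wrist")
im=cv2.imread("pics/w13.png"); cv2.imwrite("pics/w13c.png",cv2.resize(im[80:290,100:360],None,fx=2.8,fy=2.8,interpolation=cv2.INTER_CUBIC))
rgb=im[:,:,::-1].astype(int)
m=((rgb.max(2)-rgb.min(2)<45)&(rgb.min(2)>85)).astype(np.uint8); m[:,:240]=0;m[:,335:]=0;m[:98]=0;m[270:]=0
m=cv2.morphologyEx(m,cv2.MORPH_CLOSE,np.ones((13,13)))
c=max(comps(m),key=lambda t:t[1][4]); print(c[1]); P,r=wrect(cal,s,c[0],.015); print("rest",r)
b=((rgb[:,:,0]>1.6*rgb[:,:,2])&(rgb[:,:,1]<85)&(rgb[:,:,0]>35)).astype(np.uint8); b[:,:105]=0;b[:,240:]=0; b[:135]=0;b[240:]=0
b=cv2.morphologyEx(b,cv2.MORPH_OPEN,np.ones((5,5)))
c=max(comps(b),key=lambda t:t[1][4]); print(c[1]); P,r=wrect(cal,s,c[0],.014); print("board",r)
E
```

```text
[ 257  103   59  166 9301]
rest ((557.5584716796875, 392.2772216796875), (181.78860473632812, 60.2977180480957), 3.819850444793701)
[ 117  145  108   82 8265]
board ((563.281982421875, 262.7092590332031), (90.66590118408203, 125.08558654785156), 3.7632272243499756)
```

View pics/w13c.png

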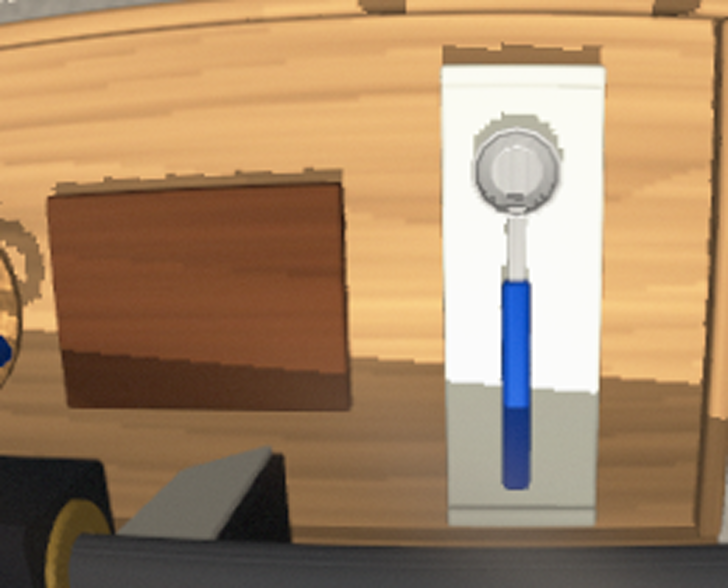

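Request:
{"fn": "send_rows", "kwargs": {
  "rows": [
    [[0,1,-20,4,0,0,100],[0,3,-60,12,0,0,100],[0,5,-105,20,0,0,100],[0,8,-150,28,0,0,100],[0,10,-195,36,0,0,100],[0,12,-240,44,0,0,100],[0,15,-285,52,0,0,100],[0,17,-330,60,0,0,100]]
  ]
}}

```text
clock: 26.15
position: [0.5642, 0.0593, 0.1914]
ee_rot: [-0.461, 1.521, 0.462]
force: [0.2, -0.4, -0.5]
width: 0.999
```

```bash
python3 - <<'E'
from h import *
plan([573,-366,190],10.8)
E
```

```text
cur [564.2  59.3 191.4] jaw 33.8 tilt 0.02 shift/turn [1.5, -358.5, -229.0] [22.95, -0.02, -0.0] w 0.999 F [ 0.2 -0.4 -0.5] t 26.15 j7 [ 0.19  0.43 -0.53  1.73  0.25  1.05  0.16]
```

Request:
{"fn": "send_rows", "kwargs": {
  "rows": [
    [[0,-40,-25,4,0,0,100],[0,-80,-51,8,0,0,100],[0,-120,-77,12,0,0,100],[0,-160,-102,16,0,0,100],[0,-200,-128,20,0,0,100],[0,-240,-153,23,0,0,100],[0,-280,-179,23,0,0,100],[0,-315,-201,23,0,0,100]]
  ]
}}

```text
clock: 26.95
position: [0.574, -0.3151, 0.1912]
ee_rot: [-0.151, 1.566, 0.151]
force: [0.2, 0.2, 0.3]
width: 0.998
```

```bash
python3 - <<'E'
from h import *
plan([573,-366,190],10.8)
E
```

```text
cur [ 574.  -315.1  191.2] jaw 11.0 tilt 0.05 shift/turn [1.2, -49.8, -10.7] [0.21, -0.05, 0.02] w 0.998 F [0.2 0.2 0.3] t 26.95 j7 [ 0.64  0.54 -0.34  1.52  0.19  1.12  0.45]
```

Request:
{"fn": "send_rows", "kwargs": {
  "rows": [
    [[0,-20,-4,0,0,0,100],[15,-38,-8,0,0,0,100],[35,-48,-10,0,0,0,100],[55,-49,-10.5,0,0,0,100],[65,-49,-10.5,0,0,0,100],[70,-49,-10.5,0,0,0,100],[70,-49,-10.5,0,0,0,100],[70,-49,-10.5,0,0,0,100]]
  ]
}}

```text
clock: 27.75
position: [0.5745, -0.362, 0.1225]
ee_rot: [-0.153, 1.564, 0.152]
force: [0.6, 0.3, -0.6]
width: 0.993
```

```bash
python3 - <<'E'
from h import *
s=arm.observe(); im,d=optics.get_image("wrist"); cal=optics.get_calibration("wrist")
cv2.imwrite("pics/w14.png",im[:,:,::-1])
for m,st in comps(bluemask(im),1500):
    v,u=np.nonzero(m&(d>0)); Q=wrist_pts(cal,s,u,v,d[v,u])*1000
    k=np.abs(Q[:,2]-52)<4; r=cv2.minAreaRect(Q[k,:2].astype(np.float32)); print(st,k.sum(),r)
plan([573,-366,24],10.8)
E
```

```text
[  239   154    90   122 10352] 10218 ((573.643798828125, -363.21185302734375), (65.10289764404297, 93.13777923583984), 10.916596412658691)
cur [ 574.6 -362.2  122.8] jaw 11.1 tilt 0.09 shift/turn [98.8, -3.3, -2.4] [0.32, 0.08, 0.05] w 1.0 F [ 0.  -0.8 -0.3] t 27.8 j7 [ 0.68  0.64 -0.32  1.52  0.22  1.02  0.5 ]
```

View pics/w14.png

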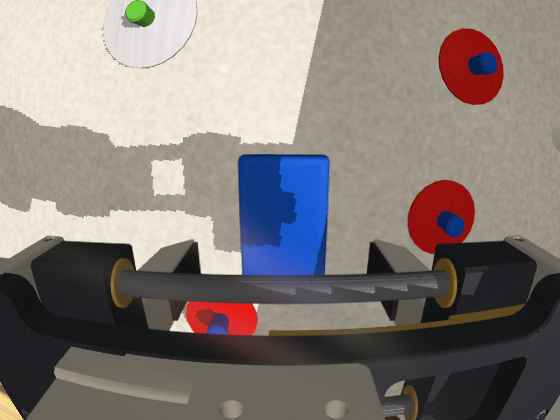

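Request:
{"fn": "send_rows", "kwargs": {
  "rows": [
    [[25,-4,-1.3,0.3,0,0,100],[55,-4,-1.3,0.3,0,0,100],[80,-4,-1.3,0.3,0,0,100],[93,-4,-1.3,0.3,0,0,100],[98,-4,-1.3,0.3,0,0,100],[98,-4,-1.3,0.3,0,0,60],[98,-4,-1.3,0.3,0,0,50],[98,-4,-1.3,0.3,0,0,50]]
  ],
  "grip_force": 30
}}

```text
clock: 28.6
position: [0.5742, -0.367, 0.0252]
ee_rot: [-0.149, 1.564, 0.147]
force: [0.5, -0.0, -0.1]
width: 0.788
```

Request:
{"fn": "send_rows", "kwargs": {
  "rows": [
    [[0,0,0,0,0,0,50],[0,0,0,0,0,0,50],[-10,0,0,0,0,0,50],[-35,0,0,0,0,0,50],[-70,0,0,0,0,0,50],[-105,0,0,0,0,0,50],[-135,0,0,0,0,0,50],[-150,0,0,0,0,0,50]]
  ]
}}

```text
clock: 29.4
position: [0.5742, -0.367, 0.1772]
ee_rot: [-0.149, 1.563, 0.146]
force: [0.3, -0.3, -1.3]
width: 0.714
```

```bash
python3 - <<'E'
from h import *
plan([563.3,262.5,180],3.9)
s=arm.observe(); im,d=optics.get_image("wrist"); cv2.imwrite("pics/w15.png",im[:,:,::-1])
E
```

```text
cur [ 574.2 -367.   177.2] jaw 10.8 tilt 0.21 shift/turn [-3.9, 620.4, 107.0] [6.88, 0.17, 0.13] w 0.714 F [ 0.3 -0.3 -1.3] t 29.4 j7 [ 0.69  0.59 -0.33  1.46  0.2   1.12  0.52]
```

View pics/w15.png

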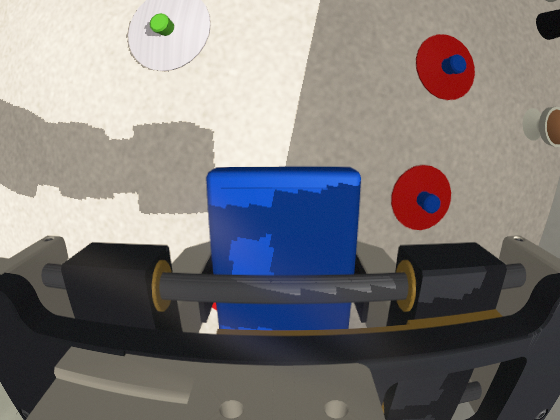

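Request:
{"fn": "send_rows", "kwargs": {
  "rows": [
    [[-5,20,3.5,0,0,0,50],[-10,55,9.5,0,0,0,50],[-10,95,16.5,0,0,0,50],[-10,138,24,0,0,0,50],[-10,181,31,0,0,0,50],[-10,224,38.5,0,0,0,50],[-10,267,46,0,0,0,50],[-10,310,53.5,0,0,0,50]]
  ]
}}

```text
clock: 30.25
position: [0.5662, -0.0495, 0.1822]
ee_rot: [-0.148, 1.568, 0.149]
force: [0.6, -0.7, -2.3]
width: 0.717
```

Request:
{"fn": "send_rows", "kwargs": {
  "rows": [
    [[0,40,7,1,0,0,50],[0,80,14,2,0,0,50],[0,120,21,3,0,0,50],[0,160,27.5,4,0,0,50],[0,200,34.5,5,0,0,50],[0,235,40.5,6,0,0,50],[0,265,46,7,0,0,50],[0,285,49,7,0,0,50]]
  ]
}}

```text
clock: 31.05
position: [0.5604, 0.2404, 0.182]
ee_rot: [-0.054, 1.573, 0.054]
force: [0.4, -0.8, -1.1]
width: 0.712
```

```bash
python3 - <<'E'
from h import *
plan([563.3,262.5,140],3.9)
E
```

```text
cur [560.4 240.4 182. ] jaw 3.9 tilt 0.17 shift/turn [42.0, 21.9, 4.6] [0.04, -0.17, -0.02] w 0.712 F [ 0.4 -0.8 -1.1] t 31.05 j7 [-0.2   0.49 -0.43  1.64  0.22  1.06 -0.62]
```

Request:
{"fn": "send_rows", "kwargs": {
  "rows": [
    [[0,10,3,0,0,0,50],[0,18,4.5,0,0,0,50],[15,19,4.5,0,0,0,50],[35,19,4.5,0,0,0,50],[55,19,4.5,0,0,0,50],[70,19,4.5,0,0,0,50],[75,19,4.5,0,0,0,50],[75,19,4.5,0,0,0,50]]
  ]
}}

```text
clock: 31.85
position: [0.5656, 0.2554, 0.1077]
ee_rot: [-0.052, 1.572, 0.05]
force: [0.4, -0.7, -1.4]
width: 0.713
```

```bash
python3 - <<'E'
from h import *
s=arm.observe(); im,d=optics.get_image("wrist"); cv2.imwrite("pics/w16.png",im[:,:,::-1])
plan([563.3,262.5,38.5],3.9)
E
```

```text
cur [566.1 256.  108.7] jaw 3.8 tilt 0.01 shift/turn [70.2, 6.7, -2.3] [-0.15, -0.01, 0.01] w 0.716 F [-0.1  0.3 -0.7] t 31.9 j7 [-0.24  0.58 -0.4   1.69  0.27  0.93 -0.68]
```

View pics/w16.png

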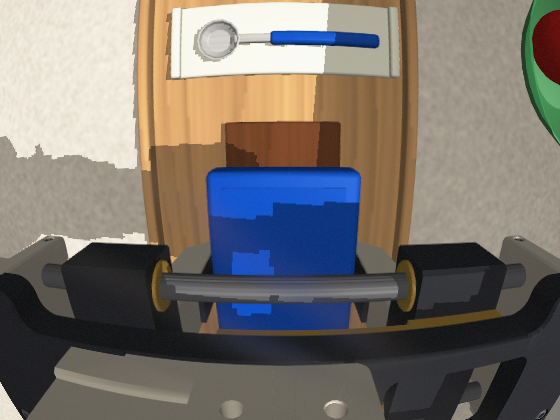

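Request:
{"fn": "send_rows", "kwargs": {
  "rows": [
    [[8,5,-1.5,0,0,0,50],[22,6.7,-2.3,0,0,0,50],[38,6.7,-2.3,0,0,0,50],[50,6.7,-2.3,0,0,0,50],[58,6.7,-2.3,0,0,0,50],[63,6.7,-2.3,0,0,0,50],[66,6.7,-2.3,0,0,0,50],[68,6.7,-2.3,0,0,0,50]]
  ]
}}

```text
clock: 32.7
position: [0.5634, 0.263, 0.0407]
ee_rot: [-0.052, 1.57, 0.052]
force: [-0.2, 0.1, -2.2]
width: 0.715
```

Request:
{"fn": "send_rows", "kwargs": {
  "rows": [
    [[0.5,0,0,0,0,0,50],[1,0,0,0,0,0,50],[1.5,0,0,0,0,0,50],[1.5,0,0,0,0,0,50],[1.5,0,0,0,0,0,50],[1.5,0,0,0,0,0,80],[1.5,0,0,0,0,0,100],[1.5,0,0,0,0,0,100]]
  ]
}}

```text
clock: 33.5
position: [0.5633, 0.263, 0.0394]
ee_rot: [-0.052, 1.57, 0.052]
force: [1.3, 0.1, 0.3]
width: 0.93
```

Request:
{"fn": "send_rows", "kwargs": {
  "rows": [
    [[0,0,0,0,0,0,100],[-10,0,0,0,0,0,100],[-35,0,0,0,0,0,100],[-70,0,0,0,0,0,100],[-110,0,0,0,0,0,100],[-150,0,0,0,0,0,100],[-180,0,0,0,0,0,100],[-190,0,0,0,0,0,100]]
  ]
}}

```text
clock: 34.3
position: [0.5644, 0.264, 0.2339]
ee_rot: [-0.05, 1.565, 0.054]
force: [1.5, -0.2, -0.0]
width: 0.997
```

```bash
python3 - <<'E'
from h import *
s=arm.observe(); im,d=optics.get_image("wrist"); cal=optics.get_calibration("wrist"); cv2.imwrite("pics/w17.png",im[:,:,::-1])
v,u=np.mgrid[0:420,0:560]; Q=wrist_pts(cal,s,u,v,d)*1000
for m,st in comps(bluemask(im,100),150):
    q=Q[m&(d>0)]; k=np.abs(q[:,2]-66)<5
    if k.sum()>500: print("tub",k.sum(),cv2.minAreaRect(q[k,:2].astype(np.float32)),q[k,2].mean())
    P,r=wrect(cal,s,m,.022); print(st,r)
plan([563.3,262.5,38.5],3.9)
E
```

```text
[275  68  73  10 658] ((587.7366943359375, 391.5709533691406), (81.73759460449219, 10.705562591552734), 4.51557731628418)
tub 5916 ((562.3552856445312, 262.7532958984375), (66.12914276123047, 99.60848999023438), 3.845958948135376) 67.62331706508816
[ 249  142   66   94 5948] ((563.0159912109375, 253.58297729492188), (74.82511138916016, 112.16515350341797), 3.7269906997680664)
[283 247  25  28 354] ((585.1476440429688, 161.72149658203125), (21.85197639465332, 42.03062057495117), 23.924856185913086)
[276 305  18  24 357] ((578.7670288085938, 78.57438659667969), (23.453277587890625, 38.789188385009766), 3.521620273590088)
cur [564.4 263.9 233.6] jaw 3.8 tilt 0.34 shift/turn [195.1, -1.8, -2.2] [-0.11, 0.31, -0.14] w 0.998 F [1.5 0.2 0.9] t 34.35 j7 [-0.23  0.46 -0.43  1.55  0.21  1.17 -0.64]
```

View pics/w17.png

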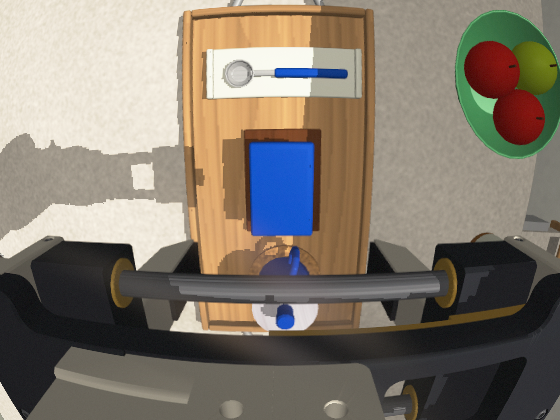

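Tub is squarely on the board. I'll move clear and do one last overall look.

Request:
{"fn": "send_rows", "kwargs": {
  "rows": [
    [[-10,-15,-10,0,0,0,100],[-10,-50,-35,0,0,0,100],[-10,-85,-60,0,0,0,100],[-10,-120,-90,0,0,0,100],[-10,-150,-115,0,0,0,100],[-10,-170,-130,0,0,0,100],[-10,-175,-135,0,0,0,100],[-10,-175,-135,0,0,0,100]]
  ]
}}

```text
clock: 35.15
position: [0.4395, 0.0787, 0.2388]
ee_rot: [-0.051, 1.571, 0.05]
force: [-0.4, 0.4, 0.6]
width: 0.997
```

```bash
python3 - <<'E'
from h import *
s=arm.observe(); im,d=optics.get_image("wrist"); cal=optics.get_calibration("wrist")
t,td=optics.get_image("top"); sc,_=optics.get_image("scene")
a=cv2.resize(t[130:290,90:450],None,fx=2.2,fy=2.2,interpolation=cv2.INTER_CUBIC); cv2.imwrite("pics/f_top.png",a[:,:,::-1]); cv2.imwrite("pics/f_w.png",im[:,:,::-1]); cv2.imwrite("pics/f_s.png",sc[:,:,::-1])
ct=optics.get_calibration("top")
for n in ["green_mug","green_tub","green_lid"]:
    q=finder.regions_of("top",n)
    if q:
        v,u=np.nonzero(q[0]["region"]&(td>0)); print(n,round(q[0]["confidence"],2),(deproj(ct,u,v,td[v,u]).mean(0)*1000).round())
v,u=np.mgrid[0:420,0:560]; Q=wrist_pts(cal,s,u,v,d)*1000
m=(np.abs(Q[...,2]-87)<4)&(np.hypot(Q[...,0]-574,Q[...,1]-134)<42)&(im.max(2).astype(int)-im.min(2)<60); q=Q[m]; print("disc",m.sum(),q.min(0),q.max(0),(q.min(0)+q.max(0))/2)
plan([400,0,200])
E
```

```text
green_mug 0.77 [426. -82.  24.]
green_tub 0.93 [575. -80.  51.]
green_lid 0.71 [ 423. -219.   13.]
disc 3172 [536.93379185  97.98330308  83.29449288] [610.75143494 171.18118528  90.97727468] [573.8426134  134.58224418  87.13588378]
cur [440.4  80.4 239. ] jaw 3.9 tilt 0.04 shift/turn [39.0, -77.5, -45.7] w 1.001 F [ 0.5 -0.4 -0.6] t 35.45 j7 [ 0.09  0.17 -0.44  1.94  0.08  1.05 -0.32]
```

View pics/f_top.png

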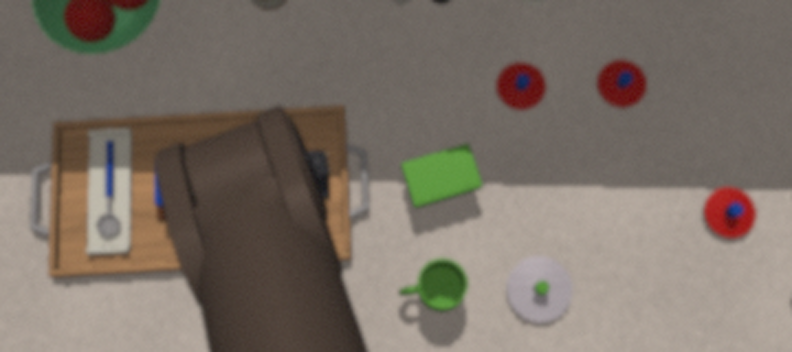

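View pics/f_w.png

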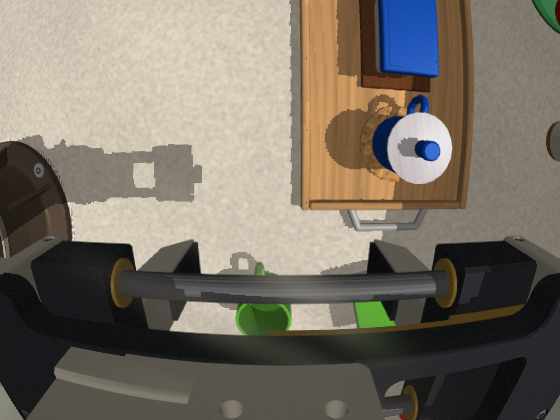

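View pics/f_s.png

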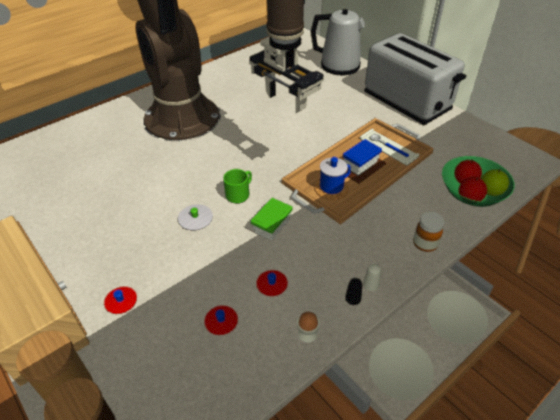

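The scene view shows the lidded mug at (334,175), the tub at (363,155) and the spoon at (390,145), all in place. The green things are at their starting positions and the gripper touches nothing, so I'm handing in.

```bash
python3 -c "
from cell import arm
print(arm.sign_off(), arm.observe()['clock'])"
```

```text
the job is handed in; nothing more can be done
the job is handed in; nothing more can be done
```

Your blue things are laid on the tray, everything is released, and I handed the job in at about 35 s of the 128 s allowed. The hand-in reports no verdict, so these are my own last camera measurements:

| Thing | Last check |
|---|---|
| Blue mug | Upright, about 3 mm from the coaster's centre (measured before the lid went on) |
| Lid | Level in the mug's mouth, disc within about 1 mm of the mug's axis |
| Blue tub | About 1 mm from the board's centre, turned the same way to within 0.1° |
| Teaspoon | About 3 mm from the rest's centre, lined up to within 1° |
| Green mug, tub and pan lid | Within about 1 mm of where they started |

- **Disagreement:** a depth reading put the lid disc 1–2.5 mm higher than a seated lid should be. The tub read 1.6 mm high in the same way, so I took it as camera bias.
- **Not confirmed:** in the final top view the arm hid the mug and most of the tub. Those two rest on the wrist and scene cameras.
- **Left alone:** I did not reach for any of the three red look-alikes of the lid.

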